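# Clamp the spare lens to torque

## Task

Stand the spare lens (the tall black barrel) upright in the V of the lens clamp, handling it gently, then turn the clamp's torque knob clockwise until its slip clutch clicks, so that the jaw holds the lens at the set torque. One click is enough: stop and let go before a third, and leave the other things on the bench alone.

Things in the scene. Friction and masses are not known exactly. Their poses are not given: they have to be found in the camera images.
- spare_lens: Spare lens barrel: black cylinder 38 mm across and 58 mm tall, standing on the bench, 0.10 to 0.16 kg. Its side is straight up to 46 mm, then tapers to 30 mm at the top. The shorter 40 mm black cylinder is the loupe. Origin: centre of its underside; z runs up the barrel. Delicate: grip it round the side, upper half, with 20 to 60 N.
- lens_clamp: Aluminium lens clamp, fixed to the bench: base plate 64 x 156 x 12 mm, a fixed V at one end, a sliding jaw, a square housing (46 x 58 mm, top 38 mm up) with the knob at the other end. Origin: centre of the underside; y runs from the knob end to the V end, z up. V and jaw are 34 mm wide along x, their tops 44 mm up; the sides (+x, -x) of the lens space are open for fingers.
- clamp_seat (a point): Where the middle of the lens's underside belongs when it is home in the V: on top of the base plate, 12 mm above the clamp's underside, 35 mm from its origin towards the V. Axes as the clamp's. A lens set down up to 3 mm short of home (to -y) is pushed home by the jaw.
- clamp_jaw: Sliding jaw with a flat face towards the V. Origin: middle of the lower edge of that face, 12 mm above the clamp's underside. It is sprung on a slide that moves along the clamp's y, 3 mm per rad of the shaft, and stays where it is left. The face stands 23 to 26 mm (y) from clamp_seat at the start and 19 mm when it touches a lens that is home; from there its springs are squeezed as the knob is turned on.
- clamp_shaft: Shaft in the middle of the knob, its slotted steel end showing on top; it drives the jaw by a self-locking cam in the housing. Origin: on the knob's axis, 38 mm above the clamp's underside, 46 mm from the clamp's origin on the -y side. z up, x along the slot. Turning it clockwise seen from above closes the jaw; with the jaw free it runs against about 0.21 N m of friction.
- clamp_knob: Torque knob: dark knurled cylinder 32 mm across, its side 4 to 24 mm above this origin, which is the shaft's. x along the index line on top, in line with the slot at the start. It drives the shaft through a ball-detent slip clutch: when the lens is tight the torque climbs to its setting (0.25 to 0.35 N m, not known), then the knob snaps over on the shaft and the torque falls away: a click, one per 0.39 rad of slip. Grip it firmly, about 45 N.
- loupe: Stand magnifier, black cylinder 37 mm across, 40 mm tall. Origin: centre of its underside. Bystander.
- tape_roll: Roll of dark tape lying flat, 58 mm across, 19 mm tall. Origin: centre of its underside. Bystander.
- collet_box_1: Small white parts box, 46 x 63 x 16 mm. Origin: centre of its underside. Bystander.
- spacer_block: Ground steel block 20 x 50 x 25 mm. Origin: centre of its underside. Bystander.
Not all that is in view belongs to the job. Leave any red or white look-alike of the spare_lens alone.

How it is judged (in metres and radians):
On the way, in this order (a step that is already met when the one before it is completed fails the run):
1. the lens stands upright between the V and the jaw of the clamp, let go (horizontal distance between spare_lens and clamp_seat below 0.012 m and z of spare_lens in the frame of clamp_seat below 0.003 m and angle between spare_lens's own z axis and vertical below 0.06 rad and contact force between the fingers and spare_lens below 0.1 N), for 0.2 s.
2. the knob has clicked over on its shaft at least once while the jaw presses on the lens (angle between the x axis of clamp_knob and the x axis of clamp_shaft, either way round above 0.22 rad and contact force between clamp_jaw and spare_lens above 9 N), for 0.1 s.
At the end, for the whole second after the job is handed in: The lens stands upright (within 0.04 rad) on the clamp's plate, within 3 mm of its home in the V, held by the jaw with more than 9 N; the knob has slipped over on its shaft one or two clicks (0.22 to 1.0 rad off the slot) and is let go; the bystanders are within 10 mm of where they stood (all of step 2 and horizontal distance between spare_lens and clamp_seat below 0.003 m and z of spare_lens in the frame of clamp_seat below 0.003 m and angle between spare_lens's own z axis and vertical below 0.04 rad); the robot touches nothing.
It fails at once if the knob is turned on to a third click (angle between the x axis of clamp_knob and the x axis of clamp_shaft, either way round above 1 rad).
It fails at once if the lens is knocked over (angle between spare_lens's own z axis and vertical above 0.5 rad).
It fails at once if the lens is squeezed with over 80 N a finger (contact force between the fingers and spare_lens above 160 N).
It fails at once if the jaw is forced on to the lens beyond what the clutch allows (contact force between clamp_jaw and spare_lens above 80 N).
It fails at once if a bystander is moved (distance of any of loupe, tape_roll, collet_box_1, spacer_block from where it was at the start of the episode above 0.01 m).
It also fails if it takes over 67 s, if anything falls off the work surface, if the arm or the gripper's body presses on something with over 40 N, if the wrist force passes 120 N, or if a joint passes its speed limit or range.

## Robot

A 6-joint arm with a two-finger parallel gripper is mounted at the origin on a cart in front of the work surface, level with it; the furniture and walls round the work are solid. World frame = base frame: x ahead of the robot, y to its left, z up, the work surface at z = 0. Lengths are in mm, angles in rad, forces in N, time in s.
With the tool pointing down it reaches from about 250 to 775 mm from the base axis. Payload 4 kg.
Tool frame: the origin (TCP) lies midway between the tips of the shut fingers; the grasp point (between the pads) lies hold_point_z behind it (hold_point_z is the distance from the TCP to the grasp point, in mm); z points along the fingers, x is the direction in which the jaws open and shut, and the axes are right-handed (so a half turn about z gives the same grasp; the last joint's range is limited). The gripper opens to 85 mm and grips with 20 to 120 N. Pads are 22 mm wide; open, the fingers measure 114 mm over their backs; the gripper's body (76 mm by 85 mm) begins 54 mm behind the grasp point. The pads swing forward as they close: fully open they stand 13 mm farther back than shut.
Start: joints at [-1.278, 0.087, 1.371, -0, 1.684, -0.103], TCP at [212.049, -507.497, 231.341] pointing down, gripper open.
Joint ranges: [-3.1, 3.1], [-0.76, 2.03], [0.27, 2.55], [-1.08, 4.22], [0.17, 2.65], [-2.57, 2.57]. Speed limits (rad/s): [2.79, 2.79, 3.14, 3.14, 3.14, 3.14].

## Interface

Orientations are given as a rotation vector (axis times angle).
In Python, from cell import get_state, grab_frame, close_job, hold_point_z gives the robot as it stands.
- The arm moves only by the shell command python3 -m inch 'ROWS' [FORCE]. ROWS is JSON, a list of rows, each an object with "gripper": the finger opening in mm, from 0 to 85.4; "offset": the shift along the world's x, y, z in mm, a list of three; "turn": the turn about the world's z in rad. A call has 1 to 10 rows; each row shifts and turns the commanded pose from where the row before left it; what a row does not reach is not made up. A row lasts 1/10 s, in which the tool goes at most 50 mm and 8.59 degrees, less where a joint would pass 70% of its speed; a pose out of reach is approached as far as the arm can. A call is refused whole if a number of a shift passes 50 or a number of a turn 0.15, either way. A call with a gripper value outside its range is refused whole. The fingers move at their own pace and stop on an object; FORCE is the grip in N (left out, the last holds). Time passes only in rows, so rows that do not move let the fingers close. It gives the time, the measured TCP pose, the force and the opening at its end, in the units of the state.
- get_state(): the state, without advancing time (a new reading comes with each control period).
- grab_frame(name): name is "scene" or "side" or "wrist"; returns a dict with "color" (400x640x3 uint8, red, green, blue), "depth" (400x640 float32, mm along the optical axis (not along the pixel's ray), 0 where there is no reading), "fx", "fy", "cx", "cy" (pixels), "origin" and "rotation" of the camera in the world; the wrist camera has in their place "T_tool_cam" (4x4, takes a point from camera to tool coordinates, whose origin is the TCP and whose axes are the tool frame's). Camera axes: x right, y up, looking along -z (the intrinsics and any distortion apply to the point x, -y, -z); pixel columns grow to the right and rows downward; lengths in mm; the calibration is good to about 2 mm. A picture is of the moment at which its call begins: read the wrist's pose just before it.
- close_job(): hands the job in, once; it reports no verdict.
The state is a dict: "t": time; "joint_positions": joint angles; "joint_vel": joint speeds; "tau": joint torques, N m; "eef_pos": TCP position; "ee_rot": TCP orientation; "force": force on the tool from outside, world axes, zero at the start; "torque": the same for the moment, N m; "gripper_width": finger opening in mm.
Only numpy, scipy, OpenCV 4.12 (cv2) and the standard library are available. Lean on these libraries where they do the work, as an engineer would, in place of code of your own. Each camera call takes 0.05 s, during which the arm holds its last target.

## Working session

There is one attempt and no reset: what is moved stays moved. The work goes in short steps, Python scripts to look and compute and a shell command to move; the robot and the scene stay as the last step left them, time stands still between calls to the robot, and variables do not carry over. Pictures are saved under pics/ and viewed, and the job is handed in when it is done.

```bash
ls; mkdir -p pics; python3 - <<'E'
from cell import get_state, grab_frame, hold_point_z
import cv2, numpy as np, pickle
s=get_state(); print(s['t'],s['eef_pos'],s['ee_rot'],s['gripper_width'], hold_point_z, s['force'])
for n in('scene','side','wrist'):
    f=grab_frame(n); pickle.dump((s,f),open(f'{n}0.pkl','wb'))
    cv2.imwrite(f'pics/{n}0.png',f['color'][:,:,::-1]); print(n,{k:v for k,v in f.items() if k not in('color','depth')})
E
```

```text
pics
0.0 [ 211.8885994  -506.98110758  230.09555114] [-2.6136108   1.74055605  0.00280808] 85.2861134187807 18.700000000000003 [-0.38370295 -0.73649267 -0.32055825]
scene {'fx': 441.1351803525736, 'fy': 441.1351803525736, 'cx': 314.8183839614913, 'cy': 194.9653840603567, 'origin': array([159.7584614 , 714.09150038, 768.57938171]), 'rotation': array([ 0.24835263, -0.83332303, -2.38823737])}
side {'fx': 392.39227066395455, 'fy': 392.39227066395455, 'cx': 317.1803103955407, 'cy': 199.14107652921643, 'origin': array([ 493.18988199, -599.48631194,  516.59758025]), 'rotation': array([ 1.07636695, -0.01193506,  0.01549217])}
wrist {'fx': 312.4441626770767, 'fy': 312.4441626770767, 'cx': 315.97926657577653, 'cy': 197.44129513279088, 'T_tool_cam': array([[ 9.99998841e-01,  8.34502214e-04,  1.27353373e-03,
        -1.21890365e+00],
       [ 1.20374932e-03, -9.45486662e-01, -3.25658599e-01,
        -8.25627074e+01],
       [ 9.32346337e-04,  3.25659754e-01, -9.45486571e-01,
        -1.43370623e+02],
       [ 0.00000000e+00,  0.00000000e+00,  0.00000000e+00,
         1.00000000e+00]])}
```

View pics/scene0.png

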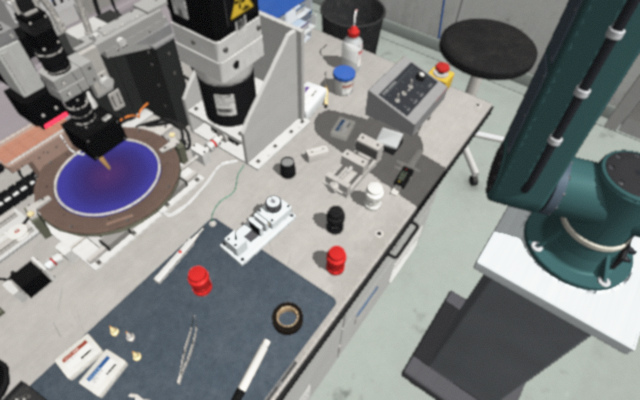

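View pics/side0.png

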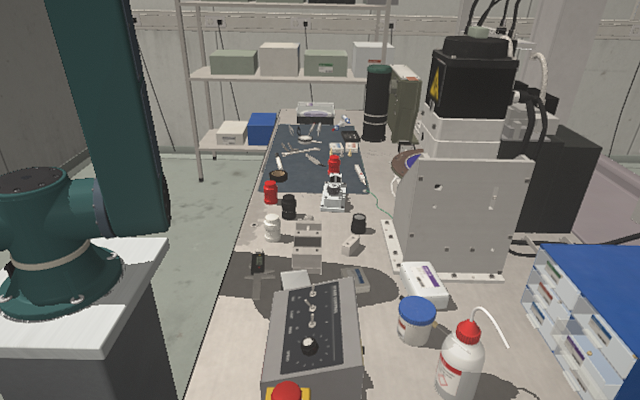

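View pics/wrist0.png

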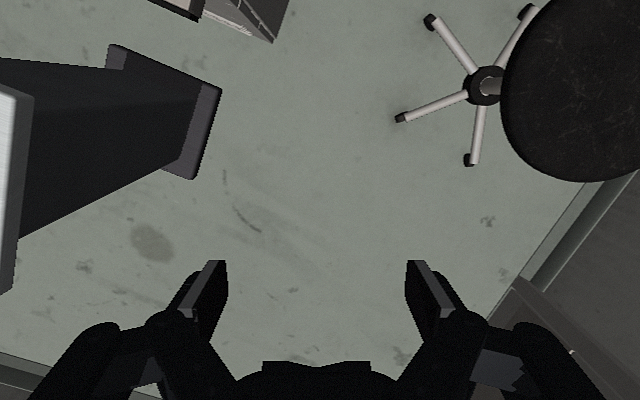

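```bash
cat > h.py <<'E'
import numpy as np, cv2, pickle
from scipy.spatial.transform import Rotation as R
def pts(f,s=None):
    d=f['depth'].astype(float); v,u=np.mgrid[0:400,0:640]
    P=np.stack([(u-f['cx'])/f['fx']*d,-(v-f['cy'])/f['fy']*d,-d],-1)
    Rm,o=cam(f,s)
    return P@Rm.T+o
def cam(f,s=None):
    if 'origin' in f: return R.from_rotvec(f['rotation']).as_matrix(),np.array(f['origin'])
    Rt=R.from_rotvec(s['ee_rot']).as_matrix();T=f['T_tool_cam']
    return Rt@T[:3,:3], Rt@T[:3,3]+s['eef_pos']
def proj(f,X,s=None):
    Rm,o=cam(f,s); p=(np.atleast_2d(X)-o)@Rm
    return np.stack([f['cx']+f['fx']*p[:,0]/-p[:,2], f['cy']-f['fy']*p[:,1]/-p[:,2]],-1)
def grid(f,z,u,v,s=None):
    Rm,o=cam(f,s); u=np.asarray(u,float);v=np.asarray(v,float)
    r=np.stack([(u-f['cx'])/f['fx'],-(v-f['cy'])/f['fy'],-np.ones_like(u)],-1)@Rm.T
    return o+r*((z-o[2])/r[...,2])[...,None]
def shot(name,fn):
    from cell import get_state,grab_frame
    s=get_state(); f=grab_frame(name); pickle.dump((s,f),open(fn+'.pkl','wb'))
    cv2.imwrite(f'pics/{fn}.png',f['color'][:,:,::-1]); return s,f
E
python3 - <<'E'
from h import *
s,f=pickle.load(open('scene0.pkl','rb')); P=pts(f)
for n,(u,v) in dict(lens=(335,212),loupe=(288,162),knob=(272,203),clamp=(258,228),redA=(336,255),redB=(200,275),white=(374,188),bench=(310,250),tape=(287,318)).items(): print(n,P[v,u].round(), np.median(P[v-2:v+3,u-2:u+3].reshape(-1,3),0).round())
c=f['color'][:,:,::-1][140:290,180:400]; cv2.imwrite('pics/crop0.png',cv2.resize(c,None,fx=3.6,fy=3.6,interpolation=cv2.INTER_CUBIC))
s,f=pickle.load(open('side0.pkl','rb'))
c=f['color'][:,:,::-1][140:270,235:395]; cv2.imwrite('pics/crop1.png',cv2.resize(c,None,fx=4.5,fy=4.5,interpolation=cv2.INTER_CUBIC))
E
```

```text
lens [421. 267.  58.] [421. 267.  58.]
loupe [589. 205.  40.] [591. 203.  38.]
knob [533. 327.  63.] [532. 326.  63.]
clamp [528. 379.  40.] [528. 378.  39.]
redA [364. 347.  58.] [364. 347.  58.]
redB [535. 526.  59.] [535. 526.  60.]
white [391. 167.  58.] [391. 167.  58.]
bench [429. 338.  -1.] [429. 338.  -1.]
tape [378. 478.  -1.] [377. 478.   1.]
```

View pics/crop0.png

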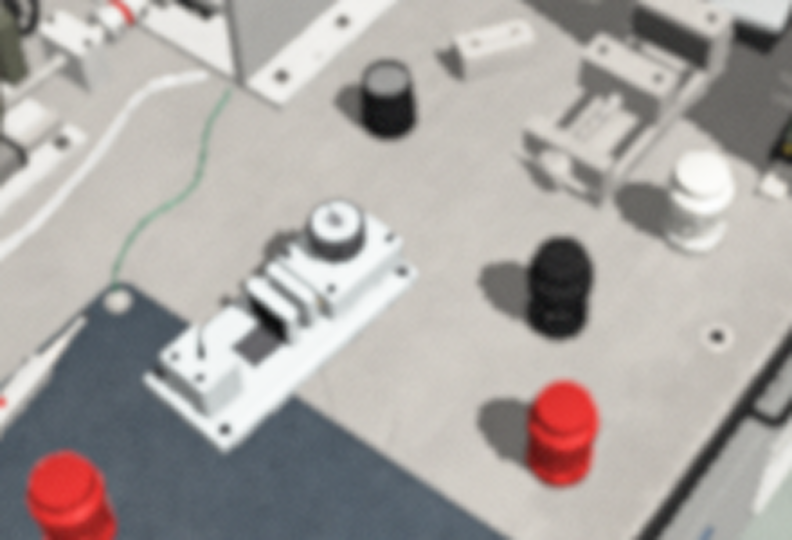

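View pics/crop1.png

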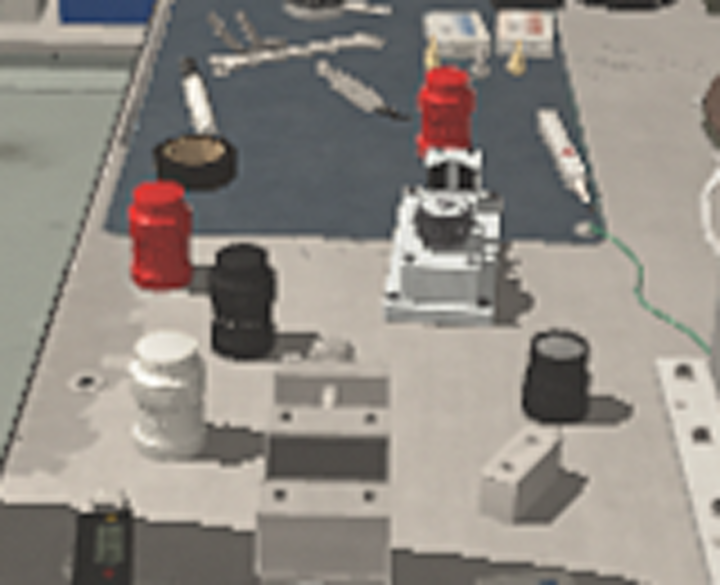

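Candidates in the scene picture: the black one at (335,218) is 58 mm tall with a taper, the black one at (288,167) is 40 mm with a glass top (loupe), and there are reds at (336,260) and (200,280) and a white one at (374,195). I choose (335,218); the crop shows the tall necked black barrel. The clamp is at (258,228) with its knob at (272,203), and the V points away from the robot's left side. Next I check the transit corridor and the coarse clamp yaw.

```bash
python3 - <<'E'
from h import *
for n in('scene','side'):
    s,f=pickle.load(open(n+'0.pkl','rb')); P=pts(f).reshape(-1,3); ok=f['depth'].ravel()>0; P=P[ok]
    a=np.array([212,-507]);b=np.array([421,267]);L=np.linalg.norm(b-a);d=(b-a)/L
    t=(P[:,:2]-a)@d; w=(P[:,:2]-a)@np.array([-d[1],d[0]])
    m=(abs(w)<110)&(t>80)&(t<L+60)&(P[:,2]<800)
    for k in range(50,900,75):
        q=P[m&(abs(t-k)<38)]; print(n,k,len(q),q[:,2].max().round() if len(q) else None, end=' | ')
    print()
    m=(P[:,2]>30)&(P[:,2]<50)&(abs(P[:,0]-530)<60)&(P[:,1]>270)&(P[:,1]<460)
    q=P[m][:,:2].astype(np.float32); print(len(q),cv2.minAreaRect(q))
E
```

```text
scene 50 77 -792.0 | scene 125 832 -787.0 | scene 200 1071 4.0 | scene 275 1753 5.0 | scene 350 1985 5.0 | scene 425 2374 52.0 | scene 500 2829 54.0 | scene 575 3128 55.0 | scene 650 3402 60.0 | scene 725 4235 61.0 | scene 800 3989 62.0 | scene 875 1278 61.0 | 
821 ((538.5281982421875, 366.56903076171875), (147.9886932373047, 47.52841567993164), 86.24374389648438)
side 50 0 None | side 125 0 None | side 200 0 None | side 275 970 4.0 | side 350 2769 4.0 | side 425 2274 50.0 | side 500 1879 52.0 | side 575 1919 54.0 | side 650 1792 60.0 | side 725 1155 60.0 | side 800 1140 60.0 | side 875 699 60.0 | 
291 ((541.2011108398438, 364.2301330566406), (151.4949188232422, 45.92603302001953), 85.23613739013672)
```

```bash
python3 -m inch '[{"offset":[13.5,39.5,0],"turn":0.055},{"offset":[13.5,39.5,0],"turn":0.055},{"offset":[13.5,39.5,0],"turn":0.055},{"offset":[13.5,39.5,0],"turn":0.055},{"offset":[13.5,39.5,0],"turn":0.055},{"offset":[13.5,39.5,0],"turn":0.055},{"offset":[13.5,39.5,0],"turn":0.055},{"offset":[13.5,39.5,0],"turn":0.055},{"offset":[13.5,39.5,0],"turn":0.055},{"offset":[13.5,39.5,0],"turn":0.055}]' && python3 -m inch '[{"offset":[13.5,39.5,0],"turn":0.055},{"offset":[13.5,39.5,0],"turn":0.055},{"offset":[13.5,39.5,0],"turn":0.055},{"offset":[13.5,39.5,0],"turn":0.055},{"offset":[13.5,39.5,0],"turn":0.055},{"offset":[13.5,39.5,0],"turn":0.055},{"offset":[13.5,39.5,0],"turn":0.055},{"offset":[13.5,39.5,0],"turn":0.055},{"offset":[13.5,39.5,0],"turn":0.055},{"offset":[13.5,39.5,0],"turn":0.055}]' && python3 -m inch '[{},{}]'; python3 - <<'E'
from h import *
s,f=shot('wrist','w1'); print(s['t'],s['eef_pos'],s['ee_rot'],s['force'],s['torque'])
E
```

```text
0.15 [ 211.96337437 -507.0962185   230.3730003 ] [-2.61393879e+00  1.74061333e+00  2.08808537e-03] [-0.35119175  0.28477235 -0.10876384] [-0.00747433  0.06003335  0.0031095 ]validation failed for argument at $[0]...
```

View pics/w1.png

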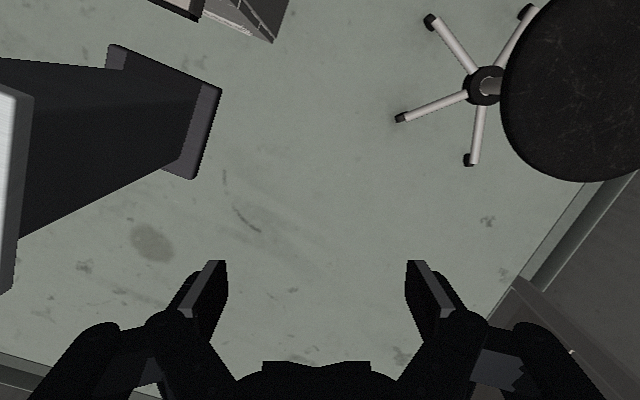

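The arm did not move; every row probably has to carry all three fields.

```bash
python3 -m inch '[{"gripper":85,"offset":[13.5,39.5,0],"turn":0.055},{"gripper":85,"offset":[13.5,39.5,0],"turn":0.055},{"gripper":85,"offset":[13.5,39.5,0],"turn":0.055},{"gripper":85,"offset":[13.5,39.5,0],"turn":0.055},{"gripper":85,"offset":[13.5,39.5,0],"turn":0.055},{"gripper":85,"offset":[13.5,39.5,0],"turn":0.055},{"gripper":85,"offset":[13.5,39.5,0],"turn":0.055},{"gripper":85,"offset":[13.5,39.5,0],"turn":0.055},{"gripper":85,"offset":[13.5,39.5,0],"turn":0.055},{"gripper":85,"offset":[13.5,39.5,0],"turn":0.055}]' && python3 -m inch '[{"gripper":85,"offset":[13.5,39.5,0],"turn":0.055},{"gripper":85,"offset":[13.5,39.5,0],"turn":0.055},{"gripper":85,"offset":[13.5,39.5,0],"turn":0.055},{"gripper":85,"offset":[13.5,39.5,0],"turn":0.055},{"gripper":85,"offset":[13.5,39.5,0],"turn":0.055},{"gripper":85,"offset":[13.5,39.5,0],"turn":0.055},{"gripper":85,"offset":[13.5,39.5,0],"turn":0.055},{"gripper":85,"offset":[13.5,39.5,0],"turn":0.055},{"gripper":85,"offset":[13.5,39.5,0],"turn":0.055},{"gripper":85,"offset":[13.5,39.5,0],"turn":0.055}]' && python3 -m inch '[{"gripper":85,"offset":[0,0,0],"turn":0},{"gripper":85,"offset":[0,0,0],"turn":0}]'; python3 - <<'E'
from h import *
s,f=shot('wrist','w2'); print(s['t'],s['eef_pos'],s['ee_rot'],s['force'],s['torque'])
E
```

```text
t: 1.2
eef_pos: [347.1, -110.8, 231.4]
ee_rot: [2.99, -0.963, 0.001]
force: [1.4, -0.5, -0.5]
gripper_width: 85.1
t: 2.2
eef_pos: [482.2, 284.3, 231.0]
ee_rot: [3.139, -0.114, -0.0]
force: [-0.1, -1.4, 0.3]
gripper_width: 85.2
t: 2.4
eef_pos: [481.7, 282.9, 230.3]
ee_rot: [3.138, -0.116, -0.003]
force: [0.1, -1.1, -0.6]
gripper_width: 85.0
2.4 [481.71511325 282.88528015 230.33052109] [ 3.13793368e+00 -1.15890988e-01 -2.71466808e-03] [ 0.06264057 -1.11538677 -0.62091162] [-0.00809769  0.00022796  0.01215034]
```

View pics/w2.png

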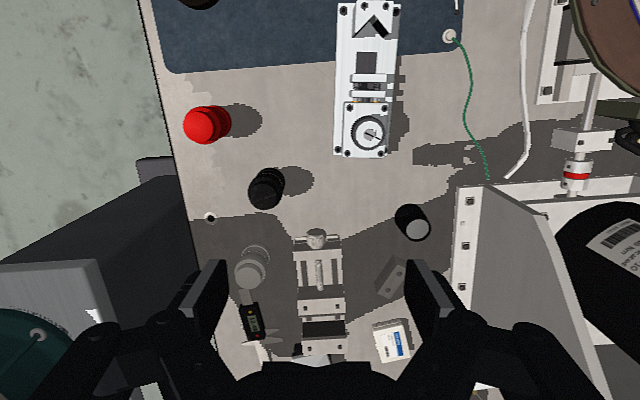

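The wrist view shows the clamp from (340,155) to (395,5), with the V at the top near (372,25) and the knob at (371,132). The lens is at (266,188) and the loupe at (413,222).

```bash
cat > meas.py <<'E'
from h import *
from scipy.optimize import least_squares
def run(fn,lens=(421,267)):
    s,f=pickle.load(open(fn+'.pkl','rb')); P=pts(f,s); ok=f['depth']>0
    q=P[ok]
    g=q[(abs(q[:,2])<8)&(abs(q[:,0]-480)<40)&(abs(q[:,1]-300)<50)]; print('bench z',np.median(g[:,2]).round(1))
    m=(np.hypot(q[:,0]-lens[0],q[:,1]-lens[1])<45)
    l=q[m]; sd=l[(l[:,2]>10)&(l[:,2]<42)]; tp=l[l[:,2]>54]
    if len(sd)>30:
        r=least_squares(lambda p:np.hypot(sd[:,0]-p[0],sd[:,1]-p[1])-19,[*lens],loss='soft_l1'); print('lens side',len(sd),r.x.round(1),abs(r.fun).mean().round(2))
    if len(tp): print('lens top',len(tp),((tp.max(0)+tp.min(0))/2).round(1),np.median(tp[:,2]).round(1), (tp.max(0)-tp.min(0)).round(1))
    c=q[(abs(q[:,0]-540)<60)&(q[:,1]>270)&(q[:,1]<470)]
    for lo,hi in((8,16),(34,41),(41,48),(58,66)):
        k=c[(c[:,2]>lo)&(c[:,2]<hi)]; 
        if len(k)>20:
            print(lo,hi,len(k),'medz',np.median(k[:,2]).round(1),cv2.minAreaRect(k[:,:2].astype(np.float32)))
    k=c[(c[:,2]>8)]; print('all',cv2.minAreaRect(k[:,:2].astype(np.float32)))
    k=c[(c[:,2]>58)]; print('knob',cv2.minEnclosingCircle(k[:,:2].astype(np.float32)))
    return s,f
if __name__=='__main__':
    import sys; run(sys.argv[1])
E
python3 meas.py w2; python3 - <<'E'
from h import *
s,f=pickle.load(open('w2.pkl','rb'))
c=f['color'][:,:,::-1][0:200,230:430]; cv2.imwrite('pics/crop2.png',cv2.resize(c,None,fx=3,fy=3,interpolation=cv2.INTER_CUBIC))
E
```

```text
bench z 0.7
lens side 216 [419.2 262.9] 0.71
lens top 13455 [427.6 277.3 186.9] 297.3 [ 44.9  55.  265.5]
8 16 4682 medz 12.9 ((537.842041015625, 368.1835021972656), (155.05160522460938, 64.15766143798828), 84.71119689941406)
34 41 1537 medz 38.7 ((537.5056762695312, 366.5194396972656), (145.69998168945312, 46.2623405456543), 84.92190551757812)
41 48 1554 medz 44.7 ((537.551513671875, 369.1204528808594), (144.0263671875, 40.688575744628906), 85.64710998535156)
58 66 838 medz 63.2 ((533.4861450195312, 322.6584777832031), (32.548301696777344, 32.09927749633789), 60.48368835449219)
all ((535.4641723632812, 358.82037353515625), (179.7118377685547, 81.22654724121094), 77.76752471923828)
knob ((521.368408203125, 300.22589111328125), 41.90384292602539)
```

View pics/crop2.png

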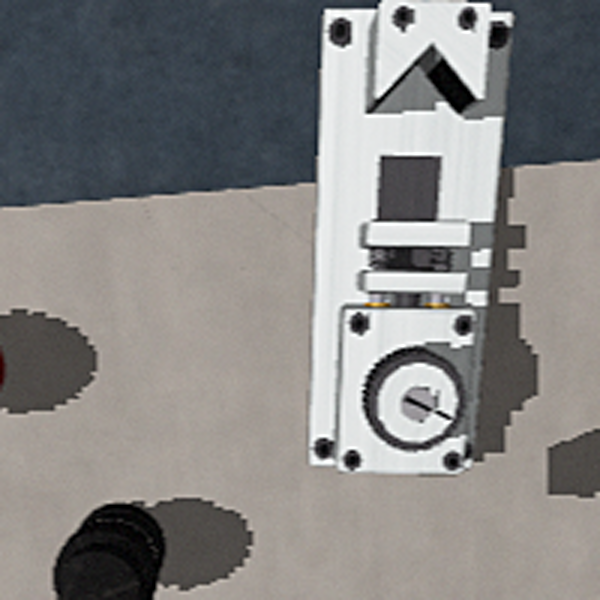

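The clamp fit agrees with itself: centre ≈ (538,368), yaw ≈ -0.09, knob predicted at (533.7,322.4) and measured at (533.5,322.7), plate top 12.2 mm above the bench. Next is a closer second view over the lens.

```bash
python3 -m inch '[{"gripper":85,"offset":[-20,-6,-20],"turn":-0.015},{"gripper":85,"offset":[-20,-6,-25],"turn":0},{"gripper":85,"offset":[-22,-6,-25],"turn":0},{"gripper":85,"offset":[0,0,-20],"turn":0},{"gripper":85,"offset":[0,0,0],"turn":0},{"gripper":85,"offset":[0,0,0],"turn":0}]'; python3 - <<'E'
from h import *
from scipy.optimize import least_squares
s,f=shot('wrist','w3'); print(s['t'],s['eef_pos'],s['ee_rot'],s['force'])
P=pts(f,s); q=P[(f['depth']>0)]
l=q[(np.hypot(q[:,0]-420,q[:,1]-265)<40)&(q[:,2]<64)]
print('bench',np.median(l[abs(l[:,2])<6][:,2]))
for lo,hi in((12,28),(28,43)):
    sd=l[(l[:,2]>lo)&(l[:,2]<hi)]
    r=least_squares(lambda p:np.hypot(sd[:,0]-p[0],sd[:,1]-p[1])-19,[420,265],loss='soft_l1',f_scale=.5); print('side',len(sd),r.x.round(1),abs(r.fun).mean().round(2))
    r=least_squares(lambda p:np.hypot(sd[:,0]-p[0],sd[:,1]-p[1])-p[2],[420,265,19],loss='soft_l1',f_scale=.5); print(' free',r.x.round(1))
tp=l[l[:,2]>55]; print('top',len(tp),cv2.minEnclosingCircle(tp[:,:2].astype(np.float32)),np.median(tp[:,2]))
s0,f0=pickle.load(open('scene0.pkl','rb')); 
q=pts(f0)[f0['depth']>0]; l=q[(np.hypot(q[:,0]-420,q[:,1]-265)<40)]
tp=l[(l[:,2]>55)&(l[:,2]<62)]; print('scene top',len(tp),cv2.minEnclosingCircle(tp[:,:2].astype(np.float32)),np.median(tp[:,2]))
E
```

```text
t: 3.05
eef_pos: [420.3, 263.6, 142.2]
ee_rot: [-3.138, 0.144, -0.002]
force: [0.4, 0.0, 0.1]
gripper_width: 85.2
3.05 [420.29611582 263.62004982 142.23131318] [-3.13803279e+00  1.43884642e-01 -1.74127772e-03] [0.39809536 0.01008168 0.1362694 ]
bench 0.7610892055861882
side 136 [420.1 262. ] 0.27
 free [420.2 263.9  17.2]
side 128 [420.3 263.7] 0.16
 free [420.3 263.7  19. ]
top 1135 ((420.5518798828125, 263.9888610839844), 15.281294822692871) 58.66045591677411
scene top 155 ((422.13671875, 262.9457092285156), 15.753800392150879) 57.81324661382223
```

View pics/w3.png

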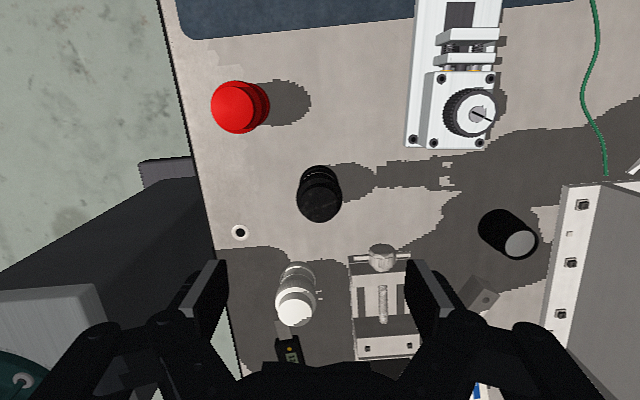

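The picture shows the lens at (320,193) lying between the finger tips. Its two measured heights (46 mm shoulder side, 58 mm top) and its centre (420.4,263.8) agree with the TCP at (420.3,263.6). The yaw is matched to the clamp (-0.092). Now I descend and grip with 35 N.

```bash
python3 -m inch '[{"gripper":85,"offset":[0,0,-25],"turn":0},{"gripper":85,"offset":[0,0,-30],"turn":0},{"gripper":85,"offset":[0,0,-30],"turn":0},{"gripper":85,"offset":[0,0,-25],"turn":0},{"gripper":85,"offset":[0,0,-13],"turn":0},{"gripper":85,"offset":[0,0,0],"turn":0}]' 35 && python3 -m inch '[{"gripper":60,"offset":[0,0,0],"turn":0},{"gripper":45,"offset":[0,0,0],"turn":0},{"gripper":30,"offset":[0,0,0],"turn":0},{"gripper":30,"offset":[0,0,0],"turn":0},{"gripper":30,"offset":[0,0,0],"turn":0},{"gripper":30,"offset":[0,0,0],"turn":0},{"gripper":30,"offset":[0,0,0],"turn":0},{"gripper":30,"offset":[0,0,0],"turn":0}]' 35
```

```text
t: 3.7
eef_pos: [419.8, 264.1, 17.6]
ee_rot: [3.137, -0.142, -0.003]
force: [-0.3, -0.2, 0.4]
gripper_width: 85.1
t: 4.5
eef_pos: [421.4, 265.0, 20.1]
ee_rot: [-3.137, 0.141, -0.005]
force: [0.1, -0.3, 6.3]
gripper_width: 36.0
```

```bash
python3 - <<'E'
from h import *
s,f=shot('wrist','w4'); print(s['t'],s['eef_pos'],s['gripper_width'],s['force'],s['torque'])
s,g=shot('side','s4')
a=f['color'][100:400,160:480,::-1]; b=g['color'][170:250,250:350,::-1]
cv2.imwrite('pics/c4.png',np.hstack([cv2.resize(a,(400,375),interpolation=2),cv2.resize(b,(400,375),interpolation=2)]))
E
```

```text
4.5 [421.37573944 265.0317512   20.05836834] 36.024982813044375 [ 0.14330334 -0.32754259  6.29026665] [-0.12264154  0.03086436 -0.00186771]
```

View pics/c4.png

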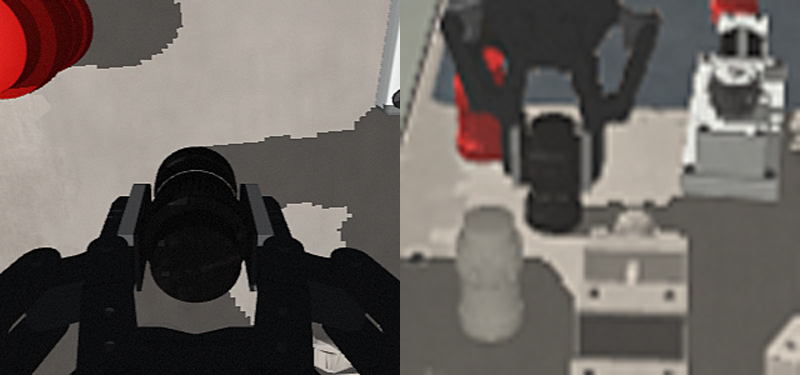

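```bash
python3 -m inch '[{"gripper":30,"offset":[0,0,0],"turn":0},{"gripper":30,"offset":[0,0,0],"turn":0},{"gripper":30,"offset":[0,0,0],"turn":0}]' 35;  python3 - <<'E'
from h import *
from cell import get_state
s=get_state(); print(s['gripper_width'],s['force'],s['torque'],s['eef_pos'])
E
```

```text
t: 4.9
eef_pos: [421.4, 265.1, 20.1]
ee_rot: [-3.137, 0.141, -0.005]
force: [-0.1, -0.4, 5.5]
gripper_width: 36.3
36.31737420488271 [-0.07325531 -0.39119339  5.46506613] [-0.0732768  -0.01703267 -0.03885923] [421.39684046 265.06189565  20.07658226]
```

```bash
python3 -m inch '[{"gripper":30,"offset":[0,0,8],"turn":0},{"gripper":30,"offset":[0,0,12],"turn":0},{"gripper":30,"offset":[0,0,20],"turn":0},{"gripper":30,"offset":[0,0,0],"turn":0},{"gripper":30,"offset":[0,0,0],"turn":0}]' 35;  python3 - <<'E'
from h import *
s,f=shot('wrist','w5'); print(s['t'],s['eef_pos'],s['gripper_width'],s['force'],s['torque'])
s,g=shot('side','s5')
a=f['color'][100:400,160:480,::-1]; b=g['color'][160:240,250:350,::-1]
cv2.imwrite('pics/c5.png',np.hstack([cv2.resize(a,(400,375),interpolation=2),cv2.resize(b,(400,375),interpolation=2)]))
# lens pose: low dark points below pads from side camera
P=pts(g); m=(g['depth']>0)&(abs(P[...,0]-420)<17)&(abs(P[...,1]-262)<40)&(P[...,2]>10)&(P[...,2]<110)
q=P[m]; 
for z in range(25,105,6):
    k=q[abs(q[:,2]-z)<3]
    if len(k)>2: print(z,len(k),k[:,0].min().round(),k[:,0].max().round(),np.percentile(k[:,1],10).round(1))
E
```

```text
t: 5.4
eef_pos: [420.2, 264.6, 58.7]
ee_rot: [-3.138, 0.141, -0.002]
force: [0.1, -0.2, -1.2]
gripper_width: 36.3
5.4 [420.22200561 264.62086049  58.74030367] 36.29324534380641 [ 0.1037264  -0.15578343 -1.20774077] [-0.03894206 -0.01683399 -0.00586459]
37 10 408.0 433.0 243.2
43 28 403.0 436.0 242.6
49 33 403.0 436.0 242.2
55 27 406.0 436.0 244.1
61 29 406.0 436.0 245.1
67 26 406.0 436.0 243.1
73 28 404.0 436.0 242.4
79 28 404.0 436.0 243.2
85 45 403.0 436.0 243.5
91 34 403.0 436.0 246.8
97 61 403.0 436.0 249.5
```

View pics/c5.png

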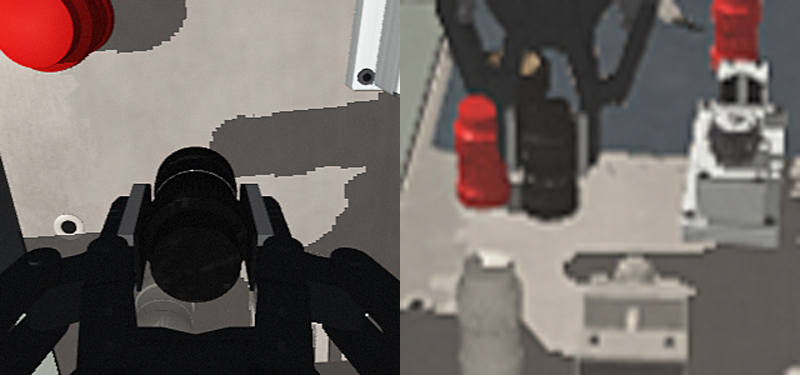

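The lens came up upright: its front face is at y≈243 at all heights, the weight is ~1.2 N, and it sits between the pads. Next I move beside the clamp, with the clamp still in view, to re-measure it together with the held lens.

```bash
python3 -m inch '[{"gripper":30,"offset":[0,0,30],"turn":0},{"gripper":30,"offset":[10,15,21],"turn":0},{"gripper":30,"offset":[15,30,0],"turn":0},{"gripper":30,"offset":[15,30,0],"turn":0},{"gripper":30,"offset":[10,25,0],"turn":0},{"gripper":30,"offset":[0,0,0],"turn":0},{"gripper":30,"offset":[0,0,0],"turn":0}]' 35;  python3 - <<'E'
from h import *
s,f=shot('wrist','w6'); print(s['t'],s['eef_pos'],s['ee_rot'],s['gripper_width'],s['force'])
P=pts(f,s);q=P[f['depth']>0]
c=q[(abs(q[:,0]-540)<50)&(q[:,1]>280)&(q[:,1]<455)]
for lo,hi in((8,16),(35,41),(41,48),(58,66)):
    k=c[(c[:,2]>lo)&(c[:,2]<hi)]
    if len(k)>20: print(lo,hi,len(k),np.median(k[:,2]).round(1),cv2.minAreaRect(k[:,:2].astype(np.float32)))
b=q[(abs(q[:,2])<6)&(abs(q[:,0]-480)<20)];print('bench',np.median(b[:,2]))
# lens in tool frame
Rt=R.from_rotvec(s['ee_rot']).as_matrix(); t=(q-s['eef_pos'])@Rt
l=t[(np.hypot(t[:,0],t[:,1])<24)&(t[:,2]<-5)&(t[:,2]>-60)]; print('lens zs',np.percentile(l[:,2],[1,50]))
for z in range(-42,10,4):
    k=t[(abs(t[:,2]-z)<2)&(np.hypot(t[:,0],t[:,1])<30)]
    if len(k)>5: print(z,len(k),k[:,:2].min(0).round(1),k[:,:2].max(0).round(1))
E
```

```text
t: 6.2
eef_pos: [469.3, 364.2, 107.6]
ee_rot: [3.136, -0.14, -0.004]
force: [0.2, 0.0, -1.1]
gripper_width: 35.6
6.2 [469.26886219 364.18752166 107.57187552] [ 3.13609247 -0.14001807 -0.00411516] 35.63981496763084 [ 0.1955437   0.03682094 -1.10066891]
8 16 6974 12.8 ((538.515869140625, 376.2136535644531), (138.88717651367188, 64.16590118408203), 84.80166625976562)
35 41 2310 38.6 ((537.658447265625, 367.18780517578125), (146.62017822265625, 45.81913375854492), 84.6736831665039)
41 48 3066 44.6 ((537.5772705078125, 379.2244567871094), (123.91352844238281, 41.83658981323242), 87.00463104248047)
58 66 1576 63.0 ((533.8695678710938, 323.132080078125), (33.2089958190918, 31.94057846069336), 0.6811637878417969)
bench 2.304085053374905
lens zs [-57.83059629 -37.68540533]
-42 284 [-27.1 -13.2] [27.3  9. ]
-38 4474 [-26.8 -14.6] [23.3 16.7]
-34 706 [-29.  -14.7] [29.  11.1]
-30 950 [-29.1 -16.7] [28.9 10.5]
-26 1442 [-29.  -18.4] [29.1 10.7]
-22 581 [-28.9 -18.5] [29.1 -4.2]
-18 523 [-29.  -18.3] [29.1 -4.7]
-14 408 [-28.8 -18.1] [28.9 -4.2]
-10 234 [-28.9 -16.7] [28.6 -3.1]
-6 322 [-26.9 -16.8] [24.9 -2. ]
-2 220 [-20.4 -16.4] [15.8 -1.7]
2 185 [-18.9 -16.2] [14.1 -3.3]
6 203 [-19.5 -16.5] [14.5 -1.7]
```

View pics/w6.png

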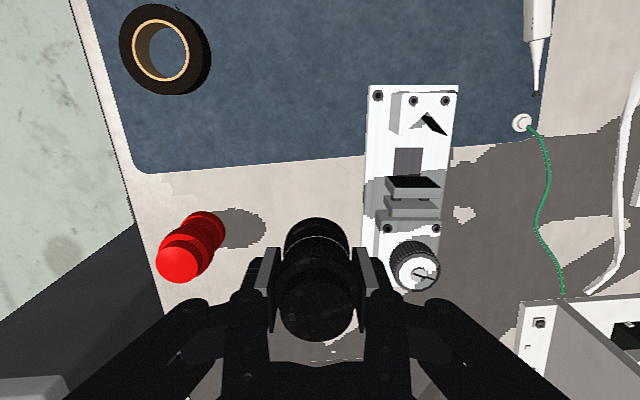

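The clamp re-measures to the same place: knob (533.9,323.1), yaw 84.7°. In the tool frame the lens is centred to ~0.4 mm and its underside is 20 mm below the TCP. The seat works out at ≈ (541,403.2), and I aim 1.8 mm short of home.

```bash
python3 -m inch '[{"gripper":30,"offset":[20,12,0],"turn":0},{"gripper":30,"offset":[30,15,0],"turn":0},{"gripper":30,"offset":[21,10,0],"turn":0},{"gripper":30,"offset":[0,0,-15],"turn":0},{"gripper":30,"offset":[0,0,-15],"turn":0},{"gripper":30,"offset":[0,0,0],"turn":0},{"gripper":30,"offset":[0,0,0],"turn":0}]' 35;  python3 - <<'E'
from h import *
E=[]
for i in range(3):
    s,f=shot('wrist','w7'); E.append(s['eef_pos']); 
print(s['t'],E,s['ee_rot'],s['gripper_width'],s['force'])
_,g=shot('scene','sc7')
P=pts(f,s);q=P[f['depth']>0]
c=q[(abs(q[:,0]-540)<50)&(q[:,1]>280)&(q[:,1]<455)]
for lo,hi in((8,16),(42,47)):
    k=c[(c[:,2]>lo)&(c[:,2]<hi)]
    if len(k)>20: print(lo,hi,len(k),np.median(k[:,2]).round(1),cv2.minAreaRect(k[:,:2].astype(np.float32)))
a=f['color'][0:400,120:520,::-1]; b=g['color'][160:280,200:320,::-1]
cv2.imwrite('pics/c7.png',np.hstack([a,cv2.resize(b,(400,400),interpolation=2)]))
E
```

```text
t: 6.95
eef_pos: [539.4, 400.5, 77.8]
ee_rot: [3.136, -0.141, -0.005]
force: [-0.6, -0.5, -1.4]
gripper_width: 36.1
7.05 [array([539.40294118, 400.45493225,  77.84239575]), array([540.13580265, 400.97597165,  79.09546572]), array([540.66231907, 401.34262278,  79.92382605])] [-3.13814533e+00  1.41182067e-01 -7.68681223e-04] 35.697765212689944 [ 0.19147972 -0.4170594  -1.26998097]
8 16 4939 12.7 ((538.026123046875, 368.3878479003906), (156.47006225585938, 64.08555603027344), 84.794921875)
42 47 1803 44.8 ((543.4378662109375, 427.41607666015625), (27.363513946533203, 33.99502944946289), 84.43385314941406)
```

View pics/c7.png

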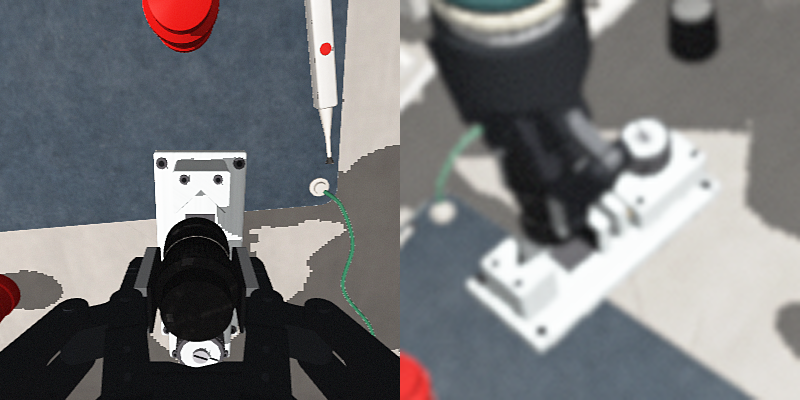

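The lens hangs over the opening between jaw and V (left half (200,270)), centred on the V notch. The full plate fit (538.0,368.4) again puts the seat at (541.2,403.2). I lower it, the last part slowly.

```bash
python3 -m inch '[{"gripper":30,"offset":[0,0,-12],"turn":0},{"gripper":30,"offset":[0,0,-12],"turn":0},{"gripper":30,"offset":[0,0,-10],"turn":0},{"gripper":30,"offset":[0,0,-6],"turn":0},{"gripper":30,"offset":[0,0,-2],"turn":0},{"gripper":30,"offset":[0,0,0],"turn":0},{"gripper":30,"offset":[0,0,0],"turn":0}]' 35;python3 -m inch '[{"gripper":30,"offset":[0,0,-2],"turn":0},{"gripper":30,"offset":[0,0,0],"turn":0}]'; python3 -c "
from cell import get_state
s=get_state();print(s['force'],s['torque'])"
```

```text
t: 7.85
eef_pos: [541.4, 401.7, 37.8]
ee_rot: [-3.138, 0.141, -0.001]
force: [0.6, 0.5, -0.7]
gripper_width: 36.1
t: 8.05
eef_pos: [541.2, 401.6, 35.6]
ee_rot: [-3.138, 0.141, -0.001]
force: [1.0, -0.6, -1.6]
gripper_width: 36.2
[ 1.04405669 -0.64873209 -1.55581822] [ 0.0334444   0.02170607 -0.00126513]
```

```bash
python3 -m inch '[{"gripper":30,"offset":[0,0,-1.5],"turn":0},{"gripper":30,"offset":[0,0,0],"turn":0}]';python3 -m inch '[{"gripper":30,"offset":[0,0,-1],"turn":0},{"gripper":30,"offset":[0,0,0],"turn":0}]';python3 -m inch '[{"gripper":30,"offset":[0,0,-0.7],"turn":0},{"gripper":30,"offset":[0,0,0],"turn":0}]'; python3 -m inch '[{"gripper":30,"offset":[0,0,-0.5],"turn":0},{"gripper":30,"offset":[0,0,0],"turn":0}]'
```

```text
t: 8.25
eef_pos: [541.0, 401.4, 33.7]
ee_rot: [3.138, -0.141, -0.0]
force: [0.2, 0.5, -0.9]
gripper_width: 35.6
t: 8.45
eef_pos: [541.0, 401.5, 32.7]
ee_rot: [3.138, -0.141, -0.0]
force: [0.7, -0.2, -1.0]
gripper_width: 36.0
t: 8.65
eef_pos: [541.1, 401.5, 32.2]
ee_rot: [-3.138, 0.141, -0.0]
force: [0.2, -0.6, -1.1]
gripper_width: 36.1
t: 8.85
eef_pos: [541.1, 401.5, 32.2]
ee_rot: [-3.138, 0.141, -0.001]
force: [-0.8, -0.7, 1.3]
gripper_width: 36.1
```

The plate carries the lens now (Fz went from -1.1 to +1.3 at TCP 32.2, as predicted). I release it.

```bash
python3 -m inch '[{"gripper":40,"offset":[0,0,0],"turn":0},{"gripper":46,"offset":[0,0,0],"turn":0},{"gripper":52,"offset":[0,0,0],"turn":0},{"gripper":58,"offset":[0,0,0],"turn":0},{"gripper":60,"offset":[0,0,0],"turn":0},{"gripper":60,"offset":[0,0,0],"turn":0},{"gripper":60,"offset":[0,0,0],"turn":0}]' && python3 -m inch '[{"gripper":60,"offset":[0,0,15],"turn":0},{"gripper":60,"offset":[0,0,25],"turn":0},{"gripper":60,"offset":[0,0,35],"turn":0},{"gripper":60,"offset":[0,0,30],"turn":0},{"gripper":60,"offset":[0,0,0],"turn":0},{"gripper":60,"offset":[0,0,0],"turn":0}]';python3 - <<'E'
from h import *
s,f=shot('wrist','w8');print(s['eef_pos'],s['ee_rot'],s['force'])
_,g=shot('scene','sc8')
P=pts(f,s);q=P[f['depth']>0]
c=q[(np.hypot(q[:,0]-541,q[:,1]-401)<28)&(q[:,2]<80)]
k=c[c[:,2]>66.5]; print('top',len(k),np.median(k[:,2]),cv2.minEnclosingCircle(k[:,:2].astype(np.float32)))
A=np.c_[k[:,:2]-k[:,:2].mean(0),np.ones(len(k))]; print('tilt',np.linalg.lstsq(A,k[:,2],rcond=None)[0])
a=f['color'][0:400,120:520,::-1]; b=g['color'][160:280,200:320,::-1]
cv2.imwrite('pics/c8.png',np.hstack([a,cv2.resize(b,(400,400),interpolation=2)]))
E
```

```text
t: 9.55
eef_pos: [541.1, 401.5, 31.6]
ee_rot: [-3.138, 0.141, -0.0]
force: [-0.3, 0.4, -0.3]
gripper_width: 60.2
t: 10.15
eef_pos: [541.8, 402.0, 139.2]
ee_rot: [-3.136, 0.141, -0.005]
force: [-0.9, 0.1, -1.9]
gripper_width: 59.8
[541.78908238 401.97405817 139.15791012] [-3.13612342  0.1412078  -0.00540245] [-0.91374364  0.11342934 -1.8905326 ]
top 1269 70.60064971443188 ((538.9034423828125, 400.60986328125), 15.264267921447754)
tilt [-1.30782900e-03 -1.94654964e-02  7.05088588e+01]
```

View pics/c8.png

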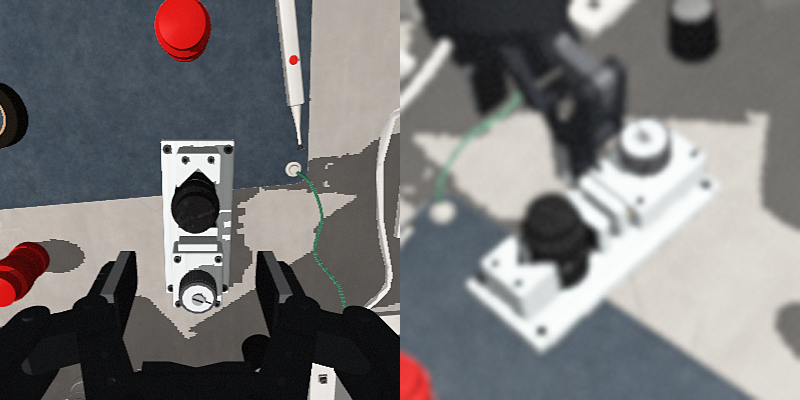

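```bash
python3 - <<'E'
from h import *
def go(s,f):
    P=pts(f,s);q=P[f['depth']>0]
    c=q[(abs(q[:,0]-540)<50)&(q[:,1]>280)&(q[:,1]<455)]
    k=c[(c[:,2]>8)&(c[:,2]<16)]; r=cv2.minAreaRect(k[:,:2].astype(np.float32)); print(r)
    a=np.deg2rad(r[2]); y=np.array([np.cos(a),np.sin(a)]); x=np.array([y[1],-y[0]])
    n=c[(c[:,2]>59)&(c[:,2]<66)&(c[:,1]<350)]; print('knob',cv2.minAreaRect(n[:,:2].astype(np.float32)))
    k=c[(c[:,2]>66.5)&(c[:,2]<75)]; t=np.array(cv2.minEnclosingCircle(k[:,:2].astype(np.float32))[0])-r[0]; print('lens in clamp',t@x,t@y)
    pl=c[(c[:,2]>8)&(c[:,2]<16)]; A=np.c_[pl[:,:2]-pl[:,:2].mean(0),np.ones(len(pl))]; print('plate slope',np.linalg.lstsq(A,pl[:,2],rcond=None)[0])
go(*pickle.load(open('w8.pkl','rb')))
s,f=shot('wrist','w9'); print(s['eef_pos'],s['ee_rot']); go(s,f)
E
```

```text
((537.8191528320312, 368.49261474609375), (155.76296997070312, 64.02759552001953), 84.73615264892578)
knob ((533.634765625, 323.32171630859375), (32.820167541503906, 32.125709533691406), 85.69422149658203)
lens in clamp -1.7960220606680402 -0.9334477065742105
plate slope [8.30757190e-04 4.20547509e-04 1.26946709e+01]
[540.45468838 401.15590403 135.68110515] [ 3.13732603e+00 -1.41254051e-01 -2.36012330e-03]
((537.8717651367188, 368.74664306640625), (155.67872619628906, 64.0203628540039), 84.72406005859375)
knob ((533.8720092773438, 323.20037841796875), (32.21946334838867, 31.72780418395996), 41.77373504638672)
lens in clamp -0.2494740157679404 -0.4891539419376733
plate slope [1.63690649e-04 7.46139195e-04 1.27101294e+01]
```

```bash
python3 - <<'E'
from h import *
for n in('w8','w9'):
    s,f=pickle.load(open(n+'.pkl','rb'))
    P=pts(f,s);q=P[f['depth']>0]
    c=q[(np.hypot(q[:,0]-540,q[:,1]-401)<25)]
    C=np.array([537.85,368.5]); a=np.deg2rad(84.75); y=np.array([np.cos(a),np.sin(a)]); x=np.array([y[1],-y[0]])
    k=c[(c[:,2]>68)&(c[:,2]<75)]; t=np.array(cv2.minEnclosingCircle(k[:,:2].astype(np.float32))[0])-C; print('lens top in clamp',t@x,t@y, np.median(k[:,2]))
    A=np.c_[k[:,:2]-k[:,:2].mean(0),np.ones(len(k))]; print('tilt',np.linalg.lstsq(A,k[:,2],rcond=None)[0])
    j=q[(q[:,2]>42)&(q[:,2]<47)]; tj=(j[:,:2]-C)@np.c_[x,y]; m=(abs(tj[:,0])<16)&(tj[:,1]>-15)&(tj[:,1]<16); h=tj[m]
    print('jaw front y',np.percentile(h[:,1],[1,50,98]))
E
```

```text
lens top in clamp -1.8890813495742702 32.07155176241342 70.6085886017163
tilt [-8.48350801e-04 -7.49901994e-03  7.05748303e+01]
jaw front y [-11.34072029  -5.49059809   9.8342224 ]
lens top in clamp -2.0922795803929444 32.18377013575949 70.63338326552412
tilt [-1.21572569e-03 -8.86339737e-03  7.06161291e+01]
jaw front y [-11.63030476  -5.86365411   9.84062693]
```

```bash
python3 - <<'E'
from h import *
for n in('w4','w5','w6','w7','w8','w9'):
    s,f=pickle.load(open(n+'.pkl','rb'))
    P=pts(f,s);q=P[f['depth']>0]
    Rt=R.from_rotvec(s['ee_rot']).as_matrix(); t=(q-s['eef_pos'])@Rt
    zt=-37.8 if n<'w8' else (s['eef_pos'][2]-70.5)
    k=t[(abs(t[:,2]-zt)<2)&(abs(t[:,0])<17)&(t[:,1]>-17)&(t[:,1]<19)]
    print(n,len(k),k[:,:2].min(0),k[:,:2].max(0),np.median(k,0), cv2.minEnclosingCircle(k[:,:2].astype(np.float32)))
E
```

```text
w4 3895 [-16.98260121 -14.51406085] [16.99127473 16.66439983] [ -1.66558907  -0.54193272 -38.55074764] ((1.6283422708511353, -0.40868303179740906), 19.126340866088867)
w5 3901 [-16.94821228 -14.50377121] [16.9965887  16.34428025] [ -1.66739002  -0.55817239 -38.50861143] ((1.3695616722106934, -0.48448869585990906), 19.079524993896484)
w6 3902 [-16.87432407 -14.5829727 ] [16.98913526 16.65169642] [ -1.66933869  -0.63840065 -38.47627841] ((1.2300385236740112, -0.7702410221099854), 19.14018440246582)
w7 3911 [-16.85030811 -14.68373225] [16.99851011 16.23241675] [ -1.6667351   -0.58570639 -38.45196856] ((1.418731689453125, -0.46282052993774414), 19.182899475097656)
w8 1223 [-16.83032519 -13.3080918 ] [11.25506962 16.96170213] [-2.81266724  1.14573434 68.5269388 ] ((-2.9818549156188965, 1.7877082824707031), 15.264288902282715)
w9 1275 [-16.53799321 -14.5453904 ] [13.1365519  15.32531822] [-1.34411886 -0.23506152 65.04831456] ((-1.6026358604431152, 0.4938804507255554), 15.17607307434082)
```

```bash
python3 - <<'E'
from h import *
s,f=pickle.load(open('w9.pkl','rb')); c=f['color'][130:330,220:420,::-1]; 
s2,g=pickle.load(open('w7.pkl','rb')); d=g['color'][190:390,220:420,::-1]
cv2.imwrite('pics/c9.png',np.hstack([cv2.resize(c,(400,400),interpolation=2),cv2.resize(d,(400,400),interpolation=2)]))
E
```

```text
(no output)
```

View pics/c9.png

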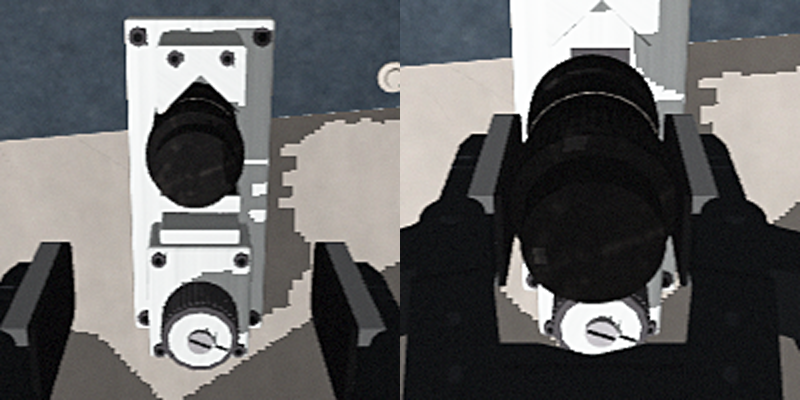

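Before, with the lens in hand, the camera put the lens at tool x ≈ -1.7. So the camera has that bias against the TCP, and the lens now stands about 2 mm off in clamp x and 2.9 mm short of home. That is borderline, so I regrip and shift it by about (+2.1, +1.2).

```bash
python3 -m inch '[{"gripper":60,"offset":[0,0,-30],"turn":0},{"gripper":60,"offset":[0,0,-35],"turn":0},{"gripper":60,"offset":[0,0,-25],"turn":0},{"gripper":60,"offset":[0,0,-14],"turn":0},{"gripper":60,"offset":[0,0,0],"turn":0},{"gripper":50,"offset":[0,0,0],"turn":0},{"gripper":42,"offset":[0,0,0],"turn":0},{"gripper":30,"offset":[0,0,0],"turn":0},{"gripper":30,"offset":[0,0,0],"turn":0},{"gripper":30,"offset":[0,0,0],"turn":0}]' 25 && python3 -m inch '[{"gripper":30,"offset":[0,0,0],"turn":0},{"gripper":30,"offset":[0,0,0],"turn":0},{"gripper":30,"offset":[0,0,2],"turn":0},{"gripper":30,"offset":[2.1,1.2,0],"turn":0},{"gripper":30,"offset":[0,0,0],"turn":0},{"gripper":30,"offset":[0,0,0],"turn":0}]'
```

```text
t: 11.3
eef_pos: [542.3, 402.4, 35.1]
ee_rot: [-3.136, 0.141, -0.006]
force: [-0.1, -0.6, 6.8]
gripper_width: 36.2
t: 11.9
eef_pos: [542.7, 402.5, 35.2]
ee_rot: [3.138, -0.141, -0.002]
force: [-2.5, -2.6, 5.3]
gripper_width: 36.0
```

```bash
python3 -m inch '[{"gripper":30,"offset":[0,0,1.5],"turn":0},{"gripper":30,"offset":[0,0,0],"turn":0},{"gripper":30,"offset":[0,0,0],"turn":0}]';python3 - <<'E'
from h import *
s,f=shot('wrist','w10');print(s['eef_pos'],s['force'])
P=pts(f,s);q=P[f['depth']>0]
c=q[(abs(q[:,0]-540)<50)&(q[:,1]>280)&(q[:,1]<455)]
k=c[(c[:,2]>8)&(c[:,2]<16)]; r=cv2.minAreaRect(k[:,:2].astype(np.float32)); print(r)
Rt=R.from_rotvec(s['ee_rot']).as_matrix(); t=(q-s['eef_pos'])@Rt
k=t[(abs(t[:,2]+37)<3)&(abs(t[:,0])<17)&(t[:,1]>-17)&(t[:,1]<19)];print(np.median(k,0),np.median(k,0)@Rt.T+s['eef_pos'])
cv2.imwrite('pics/c10.png',cv2.resize(f['color'][100:380,180:460,::-1],(560,560),interpolation=2))
E
```

```text
t: 12.2
eef_pos: [543.0, 402.5, 35.3]
ee_rot: [3.138, -0.141, -0.001]
force: [-0.3, -0.1, -1.2]
gripper_width: 36.4
[542.97985521 402.53021675  35.27778382] [-0.3441506  -0.08570155 -1.17356536]
((538.8239135742188, 378.1197204589844), (137.04409790039062, 64.29280853271484), 84.7494888305664)
[ -1.24450802   0.85271712 -35.53371415] [541.68868198 401.8128084   70.81282237]
```

View pics/c10.png

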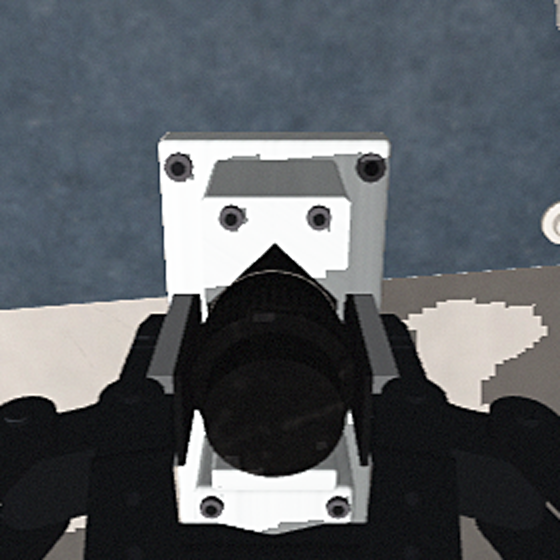

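The lens now hangs free (Fz -1.2) with the V apex straight above its middle (275,250). Its camera position (541.7,401.8) against the seat (541.1,403.2) is ~1.4 mm short. I lower and release.

```bash
python3 -m inch '[{"gripper":30,"offset":[0,0,-0.5],"turn":0},{"gripper":30,"offset":[0,0,-0.5],"turn":0},{"gripper":30,"offset":[0,0,0],"turn":0}]';python3 -m inch '[{"gripper":30,"offset":[0,0,-0.5],"turn":0},{"gripper":30,"offset":[0,0,0],"turn":0}]'; python3 -m inch '[{"gripper":40,"offset":[0,0,0],"turn":0},{"gripper":46,"offset":[0,0,0],"turn":0},{"gripper":52,"offset":[0,0,0],"turn":0},{"gripper":58,"offset":[0,0,0],"turn":0},{"gripper":60,"offset":[0,0,0],"turn":0},{"gripper":60,"offset":[0,0,0],"turn":0},{"gripper":60,"offset":[0,0,0],"turn":0}]' && python3 -m inch '[{"gripper":60,"offset":[0,0,15],"turn":0},{"gripper":60,"offset":[0,0,25],"turn":0},{"gripper":60,"offset":[0,0,35],"turn":0},{"gripper":60,"offset":[0,0,20],"turn":0},{"gripper":60,"offset":[0,0,0],"turn":0},{"gripper":60,"offset":[0,0,0],"turn":0},{"gripper":60,"offset":[0,0,0],"turn":0}]';cat > m2.py <<'E'
from h import *
import sys
s,f=shot('wrist',sys.argv[1]);print(s['t'],s['eef_pos'],s['force'],s['torque'])
P=pts(f,s);q=P[f['depth']>0]
c=q[(abs(q[:,0]-540)<50)&(q[:,1]>280)&(q[:,1]<455)]
k=c[(c[:,2]>8)&(c[:,2]<16)]; r=cv2.minAreaRect(k[:,:2].astype(np.float32)); print(r)
C=np.array(r[0]); a=np.deg2rad(r[2]); y=np.array([np.cos(a),np.sin(a)]); x=np.array([y[1],-y[0]])
k=c[(c[:,2]>67.5)&(c[:,2]<75)&(np.hypot(c[:,0]-541,c[:,1]-402)<22)]; t=np.array(cv2.minEnclosingCircle(k[:,:2].astype(np.float32))[0])-C; print('lens top in clamp',t@x,t@y, np.median(k[:,2]))
A=np.c_[k[:,:2]-k[:,:2].mean(0),np.ones(len(k))]; print('tilt',np.linalg.lstsq(A,k[:,2],rcond=None)[0])
n=c[(c[:,2]>59)&(c[:,2]<66)&(c[:,1]<350)]; print('knob',cv2.minAreaRect(n[:,:2].astype(np.float32)))
E
python3 m2.py w11
```

```text
t: 12.55
eef_pos: [543.1, 402.7, 35.3]
ee_rot: [3.138, -0.141, -0.0]
force: [0.0, -0.0, 1.1]
gripper_width: 36.2
t: 12.75
eef_pos: [543.1, 402.7, 35.2]
ee_rot: [-3.138, 0.141, -0.0]
force: [-2.5, -1.8, 2.8]
gripper_width: 36.4
t: 13.45
eef_pos: [543.2, 402.7, 34.6]
ee_rot: [-3.138, 0.141, -0.0]
force: [1.5, -0.2, -0.5]
gripper_width: 60.0
t: 14.15
eef_pos: [542.2, 402.1, 127.6]
ee_rot: [3.136, -0.141, -0.004]
force: [-0.2, -0.2, -0.0]
gripper_width: 60.1
14.15 [542.22967153 402.12404234 127.63369538] [-0.17868692 -0.23089277 -0.03562888] [ 0.01050739 -0.0206488   0.02337605]
((537.8740234375, 368.69989013671875), (155.74742126464844, 64.08890533447266), 84.7641830444336)
lens top in clamp -0.4450184935968254 32.6700448189628 70.60082984103582
tilt [-4.30266694e-03 -8.31396406e-03  7.05416886e+01]
knob ((533.5673217773438, 323.0927734375), (32.76945114135742, 32.43268585205078), 85.63812255859375)
```

The lens stands 0.45 mm off in x and ~2.3 mm short, upright, which is within what the jaw takes up. From the lens to the knob the move in the same camera frame is (-6.8,-78.3). I check the free height round the knob before turning there.

```bash
python3 - <<'E'
from h import *
for n in('scene0','side0','w2'):
    s,f=pickle.load(open(n+'.pkl','rb')); q=pts(f,s)[f['depth']>0]
    if n=='w2': q=q[q[:,2]<150]
    d=np.hypot(q[:,0]-536,q[:,1]-324); 
    print(n,[ (r,q[(d<r)&(d>=r-30)&(q[:,2]<500)][:,2].max().round()) for r in range(60,300,30)])
E
python3 -m inch '[{"gripper":60,"offset":[0,-20,0],"turn":0.15},{"gripper":60,"offset":[-3,-30,0],"turn":0.15},{"gripper":60,"offset":[-3.8,-28.3,0],"turn":0.15},{"gripper":60,"offset":[0,0,0],"turn":0.15},{"gripper":60,"offset":[0,0,0],"turn":0.15},{"gripper":60,"offset":[0,0,0],"turn":0.15},{"gripper":60,"offset":[0,0,0],"turn":0.15},{"gripper":60,"offset":[0,0,0],"turn":0.15},{"gripper":60,"offset":[0,0,0],"turn":0.15},{"gripper":60,"offset":[0,0,0],"turn":0.15}]'
```

```text
scene0 [(60, np.float64(47.0)), (90, np.float64(16.0)), (120, np.float64(60.0)), (150, np.float64(62.0)), (180, np.float64(127.0)), (210, np.float64(386.0)), (240, np.float64(382.0)), (270, np.float64(372.0))]
side0 [(60, np.float64(46.0)), (90, np.float64(45.0)), (120, np.float64(59.0)), (150, np.float64(60.0)), (180, np.float64(123.0)), (210, np.float64(412.0)), (240, np.float64(440.0)), (270, np.float64(457.0))]
w2 [(60, np.float64(47.0)), (90, np.float64(16.0)), (120, np.float64(60.0)), (150, np.float64(61.0)), (180, np.float64(131.0)), (210, np.float64(150.0)), (240, np.float64(150.0)), (270, np.float64(150.0))]
t: 15.2
eef_pos: [535.4, 323.9, 127.5]
ee_rot: [-2.386, -2.043, 0.006]
force: [0.1, -1.1, 0.2]
gripper_width: 59.9
```

```bash
python3 -m inch '[{"gripper":60,"offset":[0,0,0],"turn":0.15},{"gripper":60,"offset":[0,0,0],"turn":0.15},{"gripper":60,"offset":[0,0,0],"turn":0.15},{"gripper":60,"offset":[0,0,0],"turn":0.15},{"gripper":60,"offset":[0,0,0],"turn":0.15},{"gripper":60,"offset":[0,0,0],"turn":0.1},{"gripper":60,"offset":[0,0,0],"turn":0},{"gripper":60,"offset":[0,0,0],"turn":0},{"gripper":60,"offset":[0,0,0],"turn":0}]' 45; python3 - <<'E'
from h import *
s,f=shot('wrist','w12'); print(s['t'],s['eef_pos'],s['ee_rot'],s['torque'],s['force'])
q=pts(f,s)[f['depth']>0]; n=q[(np.hypot(q[:,0]-535,q[:,1]-324)<28)&(q[:,2]>59)&(q[:,2]<66)]
C=np.array(cv2.minAreaRect(n[:,:2].astype(np.float32))[0]); print('knob cam',C)
Rt=R.from_rotvec(s['ee_rot']).as_matrix(); print('in tool',((np.r_[C,62]-s['eef_pos'])@Rt).round(1))
s,f=pickle.load(open('w11.pkl','rb')); Rt=R.from_rotvec(s['ee_rot']).as_matrix();print('w11 lens cam minus cmd tcp in tool',(np.array([540.4-543.1,401.3-402.8,0])@Rt).round(1))
E
```

```text
t: 16.1
eef_pos: [536.0, 324.2, 128.8]
ee_rot: [-1.342, -2.839, 0.002]
force: [0.1, -0.8, -1.1]
gripper_width: 59.9
16.1 [536.04227965 324.24610526 128.83765637] [-1.34203631e+00 -2.83945336e+00  1.60502978e-03] [-0.00587528 -0.00094513  0.01961993] [ 0.13612071 -0.80917504 -1.05278903]
knob cam [534.45117188 321.99206543]
in tool [-0.8 -2.6 66.8]
w11 lens cam minus cmd tcp in tool [-2.6  1.7  0. ]
```

View pics/w12.png

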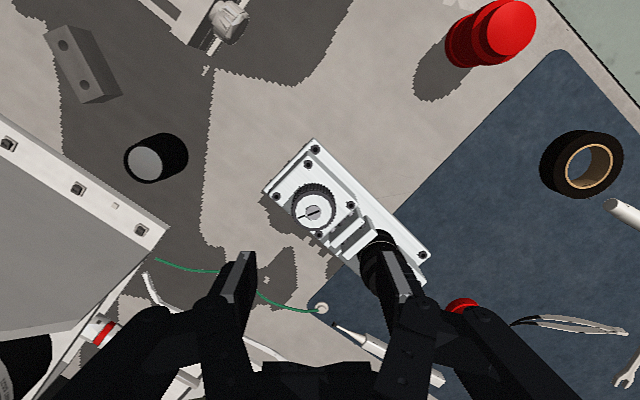

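The view shows the knob at (313,212), clear of the fingers, with index and slot in line and the loupe at (155,158) well away. Comparing both wrist orientations puts the knob axis nearer (534.2,323.2). I correct by (-1.8,-1.0), descend and grip.

```bash
python3 -m inch '[{"gripper":60,"offset":[-1.8,-1.0,-15],"turn":0},{"gripper":60,"offset":[0,0,-25],"turn":0},{"gripper":60,"offset":[0,0,-25],"turn":0},{"gripper":60,"offset":[0,0,-15],"turn":0},{"gripper":60,"offset":[0,0,-5],"turn":0},{"gripper":60,"offset":[0,0,0],"turn":0},{"gripper":60,"offset":[0,0,0],"turn":0}]' 45 && python3 -m inch '[{"gripper":50,"offset":[0,0,0],"turn":0},{"gripper":42,"offset":[0,0,0],"turn":0},{"gripper":36,"offset":[0,0,0],"turn":0},{"gripper":25,"offset":[0,0,0],"turn":0},{"gripper":25,"offset":[0,0,0],"turn":0},{"gripper":25,"offset":[0,0,0],"turn":0},{"gripper":25,"offset":[0,0,0],"turn":0}]' 45; python3 -c "
from cell import get_state
s=get_state();print(s['force'],s['torque'])"
```

```text
t: 16.85
eef_pos: [535.4, 323.8, 45.9]
ee_rot: [1.34, 2.84, 0.003]
force: [0.9, 0.2, 0.3]
gripper_width: 59.8
t: 17.55
eef_pos: [536.4, 322.1, 46.3]
ee_rot: [1.339, 2.837, 0.0]
force: [2.5, -5.8, 3.5]
gripper_width: 29.9
[ 2.48295213 -5.78864222  3.50494713] [-0.77855475 -0.40699788 -0.00573475]
```

The fingers closed off centre: they pulled the tool (1.0,-1.7) and read a 6 N side force. I shift the command along that axis to take the load off.

```bash
python3 -m inch '[{"gripper":25,"offset":[1.0,-1.6,0],"turn":0},{"gripper":25,"offset":[0,0,0],"turn":0},{"gripper":25,"offset":[0,0,0],"turn":0}]' 45; python3 -c "
from cell import get_state
s=get_state();print(s['force'],s['torque'])"
```

```text
t: 17.85
eef_pos: [536.5, 322.0, 46.2]
ee_rot: [1.34, 2.84, 0.003]
force: [0.3, -2.0, 5.1]
gripper_width: 30.4
[ 0.31291994 -2.03047647  5.10735563] [-0.37535269 -0.08029323 -0.05999744]
```

```bash
cat > st.py <<'E'
from cell import get_state
from scipy.spatial.transform import Rotation as R
import numpy as np
s=get_state(); x=R.from_rotvec(s['ee_rot']).as_matrix()[:,0]
print('psi %.3f'%np.arctan2(x[1],x[0]),'F',s['force'].round(1),'T',s['torque'].round(3),'q6 %.2f'%s['joint_positions'][5],'p',s['eef_pos'].round(1),'w %.1f'%s['gripper_width'],'t',round(s['t'],2))
E
python3 -m inch '[{"gripper":25,"offset":[0,0,0],"turn":-0.08},{"gripper":25,"offset":[0,0,0],"turn":-0.08}]' 45 >/dev/null; python3 st.py;  python3 -m inch '[{"gripper":25,"offset":[0,0,0],"turn":-0.08},{"gripper":25,"offset":[0,0,0],"turn":-0.08}]' 45 >/dev/null; python3 st.py;  python3 -m inch '[{"gripper":25,"offset":[0,0,0],"turn":-0.08},{"gripper":25,"offset":[0,0,0],"turn":-0.08}]' 45 >/dev/null; python3 st.py
```

```text
psi 2.097 F [ 2.2 -2.2  5.7] T [-0.38  -0.153  0.226] q6 -1.65 p [536.6 322.   46.2] w 30.3 t 18.05
psi 1.937 F [ 0.1 -2.3  5.8] T [-0.479 -0.154  0.243] q6 -1.49 p [536.6 321.9  46.2] w 30.2 t 18.25
psi 1.777 F [ 0.7 -2.5  6.2] T [-0.482 -0.165  0.167] q6 -1.33 p [536.6 321.8  46.2] w 30.1 t 18.45
```

Torque is about +0.21 N m, the stated running friction, so the knob is turning the shaft. I go on and watch the side force.

```bash
python3 -m inch '[{"gripper":25,"offset":[0,0,0],"turn":-0.1},{"gripper":25,"offset":[0,0,0],"turn":-0.1},{"gripper":25,"offset":[0,0,0],"turn":-0.1}]' 45 >/dev/null; python3 st.py;  python3 -m inch '[{"gripper":25,"offset":[0,0,0],"turn":-0.1},{"gripper":25,"offset":[0,0,0],"turn":-0.1},{"gripper":25,"offset":[0,0,0],"turn":-0.1}]' 45 >/dev/null; python3 st.py;  python3 -m inch '[{"gripper":25,"offset":[0,0,0],"turn":-0.1},{"gripper":25,"offset":[0,0,0],"turn":-0.1}]' 45 >/dev/null; python3 st.py; python3 -m inch '[{"gripper":25,"offset":[0,0,0],"turn":-0.1},{"gripper":25,"offset":[0,0,0],"turn":-0.1}]' 45 >/dev/null; python3 st.py
python3 - <<'E'
from h import *
s,f=shot('scene','sc13'); cv2.imwrite('pics/c13.png',cv2.resize(f['color'][160:280,200:320,::-1],(560,560),interpolation=2))
E
```

```text
psi 1.477 F [ 1.6 -2.3  5.3] T [-0.539 -0.118  0.206] q6 -1.03 p [536.5 321.7  46.2] w 30.2 t 18.75
psi 1.177 F [ 0.4 -3.5  5. ] T [-0.62  -0.085  0.218] q6 -0.73 p [536.5 321.6  46.3] w 30.1 t 19.05
psi 0.977 F [ 0.4 -1.3  6. ] T [-0.632 -0.047  0.266] q6 -0.53 p [536.4 321.5  46.2] w 30.0 t 19.25
psi 0.776 F [ 0.3 -3.2  5.9] T [-0.632 -0.071  0.212] q6 -0.33 p [536.4 321.5  46.2] w 29.9 t 19.45
```

View pics/c13.png

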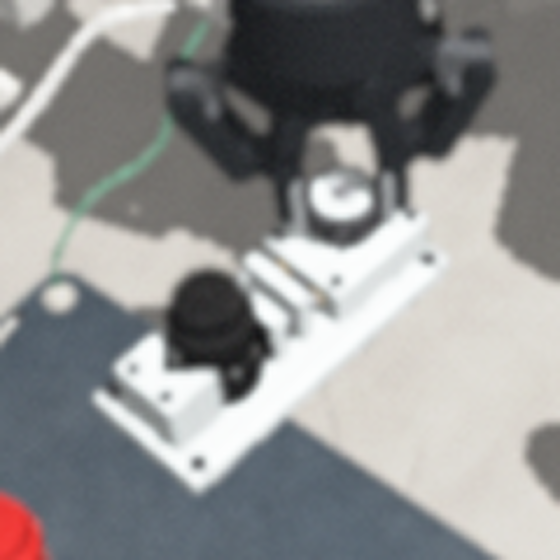

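The jaw plate (265,290) has moved toward the lens (215,320), which still stands upright. I go on in small steps, reading the torque after each.

```bash
for i in 1; do :; done
python3 -m inch '[{"gripper":25,"offset":[0,0,0],"turn":-0.1},{"gripper":25,"offset":[0,0,0],"turn":-0.1}]' 45 >/dev/null; python3 st.py
python3 -m inch '[{"gripper":25,"offset":[0,0,0],"turn":-0.06}]' >/dev/null; python3 st.py
python3 -m inch '[{"gripper":25,"offset":[0,0,0],"turn":-0.06}]' >/dev/null; python3 st.py
python3 -m inch '[{"gripper":25,"offset":[0,0,0],"turn":-0.06}]' >/dev/null; python3 st.py
python3 -m inch '[{"gripper":25,"offset":[0,0,0],"turn":-0.06}]' >/dev/null; python3 st.py
python3 -m inch '[{"gripper":25,"offset":[0,0,0],"turn":-0.06}]' >/dev/null; python3 st.py
python3 -m inch '[{"gripper":25,"offset":[0,0,0],"turn":-0.06}]' >/dev/null; python3 st.py
```

```text
psi 0.576 F [ 0.9 -2.5  5.8] T [-0.571 -0.008  0.225] q6 -0.13 p [536.4 321.4  46.2] w 29.9 t 19.7
psi 0.517 F [ 0.9 -4.2  6.4] T [-0.607  0.007  0.236] q6 -0.07 p [536.4 321.5  46.3] w 30.4 t 19.8
psi 0.458 F [ 1.2 -2.3  5.9] T [-0.632  0.036  0.183] q6 -0.01 p [536.3 321.4  46.2] w 30.1 t 19.9
psi 0.398 F [ 0.6 -3.6  6.9] T [-0.614  0.082  0.252] q6 0.05 p [536.3 321.4  46.2] w 29.9 t 20.0
psi 0.338 F [ 0.6 -3.4  6.3] T [-0.629  0.056  0.213] q6 0.11 p [536.3 321.4  46.2] w 30.3 t 20.1
psi 0.278 F [ 0.2 -3.   6.6] T [-0.581  0.06   0.224] q6 0.17 p [536.3 321.4  46.2] w 30.3 t 20.2
psi 0.218 F [-0.6 -3.8  6.4] T [-0.565  0.063  0.167] q6 0.23 p [536.2 321.4  46.2] w 29.9 t 20.3
```

```bash
python3 -m inch '[{"gripper":25,"offset":[0,0,0],"turn":-0.05}]' >/dev/null; python3 st.py
python3 -m inch '[{"gripper":25,"offset":[0,0,0],"turn":-0.05}]' >/dev/null; python3 st.py
python3 -m inch '[{"gripper":25,"offset":[0,0,0],"turn":-0.05}]' >/dev/null; python3 st.py
python3 -m inch '[{"gripper":25,"offset":[0,0,0],"turn":-0.05}]' >/dev/null; python3 st.py
python3 -m inch '[{"gripper":25,"offset":[0,0,0],"turn":-0.05}]' >/dev/null; python3 st.py
python3 -m inch '[{"gripper":25,"offset":[0,0,0],"turn":-0.05}]' >/dev/null; python3 st.py
```

```text
psi 0.168 F [ 0.3 -3.9  7.1] T [-0.658  0.011  0.204] q6 0.28 p [536.2 321.4  46.2] w 30.6 t 20.4
psi 0.118 F [ 0.3 -3.6  5.8] T [-0.617  0.089  0.197] q6 0.33 p [536.2 321.4  46.2] w 30.2 t 20.5
psi 0.068 F [-0.8 -3.5  6.9] T [-0.586  0.125  0.238] q6 0.38 p [536.1 321.4  46.2] w 30.1 t 20.6
psi 0.019 F [ 0.2 -2.4  6.6] T [-0.617  0.131  0.232] q6 0.43 p [536.2 321.4  46.3] w 29.8 t 20.7
psi -0.032 F [-0.  -3.5  6.6] T [-0.562  0.139  0.262] q6 0.48 p [536.1 321.4  46.2] w 30.2 t 20.8
psi -0.082 F [-0.  -3.6  6.9] T [-0.578  0.083  0.255] q6 0.53 p [536.1 321.4  46.2] w 30.3 t 20.9
```

```bash
python3 -m inch '[{"gripper":25,"offset":[0,0,0],"turn":-0.05}]' >/dev/null; python3 st.py
python3 -m inch '[{"gripper":25,"offset":[0,0,0],"turn":-0.05}]' >/dev/null; python3 st.py
python3 -m inch '[{"gripper":25,"offset":[0,0,0],"turn":-0.05}]' >/dev/null; python3 st.py
python3 -m inch '[{"gripper":25,"offset":[0,0,0],"turn":-0.05}]' >/dev/null; python3 st.py
python3 - <<'E'
from h import *
s,f=shot('scene','sc14'); cv2.imwrite('pics/c14.png',cv2.resize(f['color'][160:280,200:320,::-1],(560,560),interpolation=2))
E
```

```text
psi -0.132 F [ 0.  -4.3  6.4] T [-0.597  0.156  0.169] q6 0.58 p [536.1 321.4  46.2] w 30.2 t 21.0
psi -0.182 F [ 0.2 -3.9  7.4] T [-0.609  0.113  0.198] q6 0.63 p [536.1 321.4  46.2] w 30.1 t 21.1
psi -0.231 F [-1.4 -3.7  6.1] T [-0.593  0.168  0.196] q6 0.68 p [536.1 321.4  46.2] w 30.5 t 21.2
psi -0.281 F [-0.3 -3.8  7.6] T [-0.519  0.117  0.218] q6 0.73 p [536.1 321.4  46.2] w 30.2 t 21.3
```

View pics/c14.png

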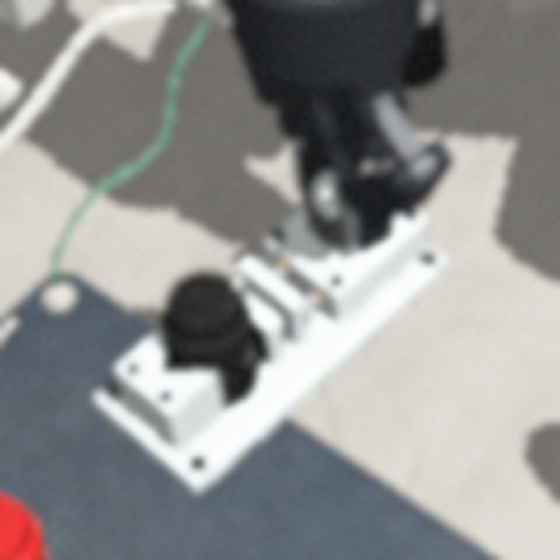

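```bash
cat > jaw.py <<'E'
from h import *
import sys
C=np.array([538.3,368.5]); a=np.deg2rad(84.75); y=np.array([np.cos(a),np.sin(a)]); x=np.array([y[1],-y[0]])
# scale-4 image registration of jaw patch along clamp y (z=44 plane)
def strip(f):
    X,Y=np.meshgrid(np.arange(-14,14,.5),np.arange(-25,22,.25)); 
    W=C+X[...,None]*x+Y[...,None]*y; uv=proj(f,np.c_[W.reshape(-1,2),np.full(X.size,44.)]).reshape(*X.shape,2).astype(np.float32)
    g=cv2.cvtColor(f['color'],cv2.COLOR_RGB2GRAY).astype(np.float32)
    return cv2.remap(g,uv[...,0],uv[...,1],cv2.INTER_CUBIC)
ims=[]
for n in sys.argv[1:]:
    s,f=pickle.load(open(n+'.pkl','rb')); ims.append(strip(f))
cv2.imwrite('pics/strips_%s.png'%sys.argv[-1],np.hstack([cv2.resize(i[::-1],None,fx=2.5,fy=2.5) for i in ims]))
for n,i in zip(sys.argv[1:],ims):
    p=i[:,16:40].mean(1); d=np.gradient(cv2.GaussianBlur(p[:,None],(1,5),1)[:,0]); Y=np.arange(-25,22,.25)
    print(n,'falls',[(Y[k],d[k].round(1)) for k in range(1,len(d)-1) if d[k]<-2 and d[k]<=d[k-1] and d[k]<d[k+1]],'rises',[(Y[k],d[k].round(1)) for k in range(1,len(d)-1) if d[k]>2 and d[k]>=d[k-1] and d[k]>d[k+1]])
E
python3 jaw.py sc8 sc13 sc14
```

```text
sc8 falls [(np.float64(-15.75), np.float32(-2.3)), (np.float64(-4.75), np.float32(-7.6)), (np.float64(9.5), np.float32(-9.7))] rises [(np.float64(-12.0), np.float32(2.4)), (np.float64(0.75), np.float32(7.5))]
sc13 falls [(np.float64(-14.0), np.float32(-6.5)), (np.float64(-0.5), np.float32(-7.5)), (np.float64(11.5), np.float32(-6.9))] rises [(np.float64(-9.5), np.float32(6.5)), (np.float64(4.5), np.float32(5.5))]
sc14 falls [(np.float64(-14.0), np.float32(-4.9)), (np.float64(2.5), np.float32(-7.5)), (np.float64(14.0), np.float32(-7.5))] rises [(np.float64(-21.0), np.float32(3.3)), (np.float64(-20.5), np.float32(3.3)), (np.float64(-6.5), np.float32(5.3)), (np.float64(7.25), np.float32(5.7))][ WARN:0@0.465] global loadsave.cpp:1063 imwrite_ Unsupported depth image for selected encoder is fallbacked to CV_8U.
```

View pics/strips_sc14.png

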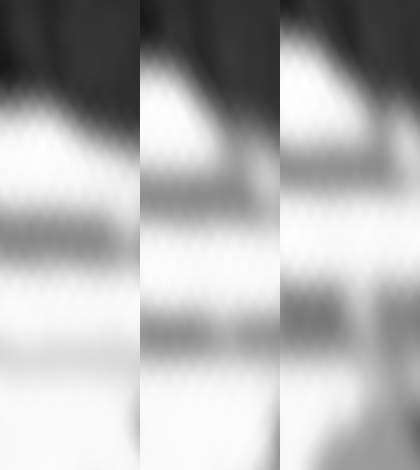

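The rear carriage has followed the shaft (about 7.3 mm for 2.54 rad) while the front plate lags by ~0.7 mm. So the jaw has just met the lens and there is no click yet. I keep stepping.

```bash
python3 -m inch '[{"gripper":25,"offset":[0,0,0],"turn":-0.05}]' >/dev/null; python3 st.py
python3 -m inch '[{"gripper":25,"offset":[0,0,0],"turn":-0.05}]' >/dev/null; python3 st.py
python3 -m inch '[{"gripper":25,"offset":[0,0,0],"turn":-0.05}]' >/dev/null; python3 st.py
python3 -m inch '[{"gripper":25,"offset":[0,0,0],"turn":-0.05}]' >/dev/null; python3 st.py
python3 -m inch '[{"gripper":25,"offset":[0,0,0],"turn":-0.05}]' >/dev/null; python3 st.py
python3 -m inch '[{"gripper":25,"offset":[0,0,0],"turn":-0.05}]' >/dev/null; python3 st.py
```

```text
psi -0.331 F [-1.3 -3.2  6.9] T [-0.606  0.159  0.242] q6 0.78 p [536.  321.5  46.3] w 30.4 t 21.45
psi -0.381 F [ 0.1 -3.4  6.8] T [-0.533  0.187  0.201] q6 0.83 p [536.  321.5  46.2] w 30.3 t 21.55
psi -0.431 F [-0.4 -3.9  6.2] T [-0.569  0.168  0.257] q6 0.88 p [536.  321.4  46.2] w 30.3 t 21.65
psi -0.481 F [-0.4 -4.   7. ] T [-0.565  0.2    0.263] q6 0.93 p [536.  321.5  46.2] w 30.2 t 21.75
psi -0.531 F [-0.2 -3.6  6.8] T [-0.477  0.159  0.284] q6 0.98 p [536.  321.5  46.2] w 30.1 t 21.85
psi -0.581 F [-0.7 -2.7  7. ] T [-0.561  0.197  0.307] q6 1.03 p [535.9 321.5  46.2] w 30.5 t 21.95
```

Torque is climbing. I go on one step at a time.

```bash
python3 -m inch '[{"gripper":25,"offset":[0,0,0],"turn":-0.05}]' >/dev/null; python3 st.py
python3 -m inch '[{"gripper":25,"offset":[0,0,0],"turn":-0.05}]' >/dev/null; python3 st.py
python3 -m inch '[{"gripper":25,"offset":[0,0,0],"turn":-0.05}]' >/dev/null; python3 st.py
```

```text
psi -0.631 F [-0.8 -4.   6.6] T [-0.525  0.17   0.253] q6 1.08 p [535.9 321.5  46.2] w 30.3 t 22.05
psi -0.681 F [-1.6 -3.6  5.1] T [-0.56   0.119  0.17 ] q6 1.13 p [535.9 321.5  46.2] w 30.4 t 22.15
psi -0.731 F [-1.1 -2.7  6.3] T [-0.533  0.148  0.274] q6 1.18 p [535.9 321.5  46.2] w 30.0 t 22.25
```

```bash
python3 -m inch '[{"gripper":25,"offset":[0,0,0],"turn":-0.03}]' >/dev/null; python3 st.py
python3 -m inch '[{"gripper":25,"offset":[0,0,0],"turn":-0.03}]' >/dev/null; python3 st.py
python3 -m inch '[{"gripper":25,"offset":[0,0,0],"turn":-0.03}]' >/dev/null; python3 st.py
python3 -m inch '[{"gripper":25,"offset":[0,0,0],"turn":-0.03}]' >/dev/null; python3 st.py
python3 - <<'E'
from h import *
s,f=shot('scene','sc15')
E
python3 jaw.py sc8 sc14 sc15 2>/dev/null
```

```text
psi -0.761 F [-1.3 -3.   6.4] T [-0.529  0.19   0.31 ] q6 1.21 p [535.9 321.5  46.2] w 30.5 t 22.35
psi -0.791 F [-1.2 -3.3  6.8] T [-0.498  0.174  0.234] q6 1.24 p [535.9 321.5  46.2] w 30.3 t 22.45
psi -0.821 F [-0.5 -3.3  6. ] T [-0.604  0.178  0.288] q6 1.27 p [535.9 321.5  46.2] w 30.0 t 22.55
psi -0.851 F [-1.  -3.6  7.2] T [-0.565  0.158  0.273] q6 1.30 p [535.9 321.5  46.2] w 30.0 t 22.65
sc8 falls [(np.float64(-15.75), np.float32(-2.3)), (np.float64(-4.75), np.float32(-7.6)), (np.float64(9.5), np.float32(-9.7))] rises [(np.float64(-12.0), np.float32(2.4)), (np.float64(0.75), np.float32(7.5))]
sc14 falls [(np.float64(-14.0), np.float32(-4.9)), (np.float64(2.5), np.float32(-7.5)), (np.float64(14.0), np.float32(-7.5))] rises [(np.float64(-21.0), np.float32(3.3)), (np.float64(-20.5), np.float32(3.3)), (np.float64(-6.5), np.float32(5.3)), (np.float64(7.25), np.float32(5.7))]
sc15 falls [(np.float64(-14.0), np.float32(-3.4)), (np.float64(3.75), np.float32(-7.0)), (np.float64(14.0), np.float32(-7.5))] rises [(np.float64(-5.5), np.float32(5.7)), (np.float64(7.75), np.float32(5.2))]
```

No click yet: the carriage is still advancing and the mean torque is ~0.27.

```bash
python3 -m inch '[{"gripper":25,"offset":[0,0,0],"turn":-0.03}]' >/dev/null; python3 st.py
python3 -m inch '[{"gripper":25,"offset":[0,0,0],"turn":-0.03}]' >/dev/null; python3 st.py
python3 -m inch '[{"gripper":25,"offset":[0,0,0],"turn":-0.03}]' >/dev/null; python3 st.py
python3 -m inch '[{"gripper":25,"offset":[0,0,0],"turn":-0.03}]' >/dev/null; python3 st.py
python3 -m inch '[{"gripper":25,"offset":[0,0,0],"turn":-0.03}]' >/dev/null; python3 st.py
python3 -m inch '[{"gripper":25,"offset":[0,0,0],"turn":-0.03}]' >/dev/null; python3 st.py
```

```text
psi -0.880 F [-1.3 -2.6  7.2] T [-0.513  0.135  0.241] q6 1.33 p [535.9 321.6  46.2] w 30.1 t 22.8
psi -0.910 F [-1.3 -3.4  6.3] T [-0.491  0.189  0.254] q6 1.36 p [535.9 321.6  46.2] w 30.1 t 22.9
psi -0.941 F [-0.8 -4.1  6.7] T [-0.548  0.194  0.247] q6 1.39 p [535.9 321.6  46.2] w 29.9 t 23.0
psi -0.971 F [-0.3 -3.1  7.7] T [-0.472  0.154  0.119] q6 1.42 p [535.9 321.6  46.3] w 30.1 t 23.1
psi -1.001 F [-0.4 -3.6  6.6] T [-0.51   0.182  0.096] q6 1.45 p [535.8 321.6  46.2] w 30.3 t 23.2
psi -1.031 F [-1.2 -3.4  7.6] T [-0.54   0.207 -0.012] q6 1.48 p [535.9 321.6  46.2] w 30.3 t 23.3
```

Torque has fallen away (0.25 → -0.01): the clutch is going over. I turn a little further to seat it in the next detent, watching for the end of the dip.

```bash
python3 -m inch '[{"gripper":25,"offset":[0,0,0],"turn":-0.03}]' >/dev/null; python3 st.py
python3 -m inch '[{"gripper":25,"offset":[0,0,0],"turn":-0.03}]' >/dev/null; python3 st.py
python3 -m inch '[{"gripper":25,"offset":[0,0,0],"turn":-0.03}]' >/dev/null; python3 st.py
python3 -m inch '[{"gripper":25,"offset":[0,0,0],"turn":0}]' >/dev/null; python3 st.py
python3 - <<'E'
from h import *
s,f=shot('scene','sc16')
s,f=shot('wrist','w16')
cv2.imwrite('pics/c16.png',cv2.resize(f['color'][160:400,200:440,::-1],(560,560),interpolation=2))
E
python3 jaw.py sc8 sc15 sc16 2>/dev/null|tail -2
```

```text
psi -1.061 F [-1.4 -2.4  6.7] T [-0.465  0.238 -0.012] q6 1.51 p [535.8 321.6  46.2] w 30.2 t 23.4
psi -1.091 F [-1.4 -2.9  7.2] T [-0.529  0.223  0.023] q6 1.54 p [535.8 321.6  46.2] w 30.0 t 23.5
psi -1.121 F [-1.6 -2.3  6.8] T [-0.493  0.233 -0.008] q6 1.57 p [535.9 321.6  46.2] w 30.0 t 23.6
psi -1.121 F [-2.7 -3.   6.2] T [-0.488  0.177 -0.104] q6 1.57 p [535.8 321.6  46.2] w 30.3 t 23.7
sc15 falls [(np.float64(-14.0), np.float32(-3.4)), (np.float64(3.75), np.float32(-7.0)), (np.float64(14.0), np.float32(-7.5))] rises [(np.float64(-5.5), np.float32(5.7)), (np.float64(7.75), np.float32(5.2))]
sc16 falls [(np.float64(-14.0), np.float32(-5.1)), (np.float64(3.75), np.float32(-6.9)), (np.float64(14.0), np.float32(-7.5))] rises [(np.float64(-24.25), np.float32(3.1)), (np.float64(-20.25), np.float32(3.0)), (np.float64(-5.0), np.float32(6.9)), (np.float64(7.75), np.float32(5.1))]
```

View pics/c16.png

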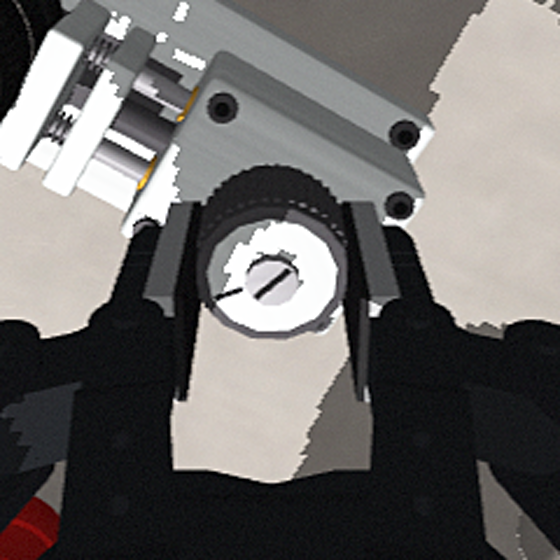

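The wrist crop shows the index line (218,300)-(242,290) turned ~17° off the slot (258,297)-(290,270), so one click is going over. The slightly negative torque pulls it toward the next detent. I follow by 0.06 and let go.

```bash
python3 -m inch '[{"gripper":25,"offset":[0,0,0],"turn":-0.03},{"gripper":25,"offset":[0,0,0],"turn":-0.03},{"gripper":25,"offset":[0,0,0],"turn":0}]' >/dev/null; python3 st.py
python3 -m inch '[{"gripper":34,"offset":[0,0,0],"turn":0},{"gripper":38,"offset":[0,0,0],"turn":0},{"gripper":44,"offset":[0,0,0],"turn":0},{"gripper":48,"offset":[0,0,0],"turn":0},{"gripper":48,"offset":[0,0,0],"turn":0}]' >/dev/null; python3 st.py
python3 -m inch '[{"gripper":48,"offset":[0,0,10],"turn":0},{"gripper":48,"offset":[0,0,25],"turn":0},{"gripper":48,"offset":[0,0,30],"turn":0},{"gripper":48,"offset":[0,0,30],"turn":0},{"gripper":48,"offset":[0,0,0],"turn":0},{"gripper":48,"offset":[0,0,0],"turn":0},{"gripper":48,"offset":[0,0,0],"turn":0}]' >/dev/null; python3 st.py
python3 - <<'E'
from h import *
s,f=shot('wrist','w17')
# rectified top view of knob plane
a=np.arange(-22,22,.1); X,Y=np.meshgrid(a,a[::-1]); 
K=np.array([534.9,321.8])
uv=proj(f,np.c_[(X+K[0]).ravel(),(Y+K[1]).ravel(),np.full(X.size,62.)],s).reshape(*X.shape,2).astype(np.float32)
im=cv2.remap(f['color'][:,:,::-1],uv[...,0],uv[...,1],cv2.INTER_CUBIC)
cv2.imwrite('pics/k17.png',im)
E
python3 m2.py w18
```

```text
psi -1.180 F [-0.8 -3.7  5.7] T [-0.476  0.241  0.007] q6 1.63 p [535.8 321.7  46.2] w 30.2 t 24.1
psi -1.180 F [ 0.6  0.1 -0.2] T [-0.061 -0.009  0.013] q6 1.63 p [535.3 321.9  44.3] w 47.7 t 24.6
psi -1.180 F [ 0.4  0.2 -0.7] T [-0.04   0.016 -0.032] q6 1.63 p [534.9 321.5 138.4] w 47.7 t 25.3
25.35 [534.66611289 321.3587418  137.82428405] [-0.31525961  0.16214973 -0.15769377] [ 0.01456684 -0.00959383  0.03151895]
((538.5484008789062, 368.4192810058594), (155.68194580078125, 64.11302185058594), 84.92389678955078)
lens top in clamp -0.6295673878562724 35.348403514134326 70.72403946723657
tilt [-5.96406494e-03  4.05001958e-03  7.07109768e+01]
knob ((534.0984497070312, 323.1254577636719), (32.77720642089844, 32.51665115356445), 23.231229782104492)
```

View pics/k17.png

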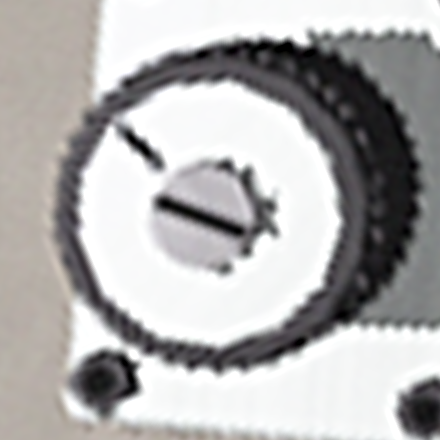

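View pics/w18.png

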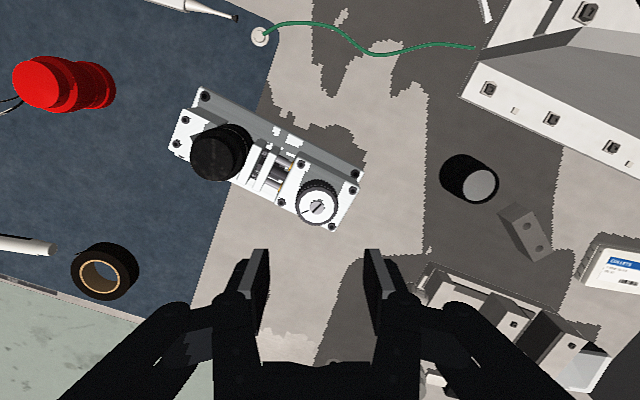

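The flattened top view shows the index line at 41.6° and the slot at 18°, which is 0.41 rad: one click. The lens measures (-0.6, 35.3) in the clamp against home (0, 35), upright, and the arm is clear. The loupe, block, box and tape stand untouched. I hand the job in.

```bash
python3 - <<'E'
from h import *
s,f=shot('scene','sc19'); a=pickle.load(open('scene0.pkl','rb'))[1]
A=pts(a);B=pts(f)
for n,(u,v) in dict(loupe=(288,160),tape=(283,306),block=(317,152)).items():
    sl=np.s_[v-14:v+15,u-14:u+15]; print(n,np.abs(f['color'][sl].astype(int)-a['color'][sl]).mean().round(1))
import cell; print(cell.close_job())
E
```

```text
loupe 67.3
tape 3.3
block 60.0
the job is handed in; nothing more can be done
None
```

```bash
python3 - <<'E'
from h import *
for n in('w2','w18'):
    s,f=pickle.load(open(n+'.pkl','rb')); q=pts(f,s)[f['depth']>0]
    k=q[(np.hypot(q[:,0]-590,q[:,1]-205)<40)&(q[:,2]>37)&(q[:,2]<44)]; print(n,'loupe',cv2.minAreaRect(k[:,:2].astype(np.float32))[0])
    k=q[(np.hypot(q[:,0]-590,q[:,1]-145)<40)&(q[:,2]>22)&(q[:,2]<29)]; print('block',len(k),np.median(k,0) if len(k) else '')
_,f=pickle.load(open('sc19.pkl','rb')); cv2.imwrite('pics/sc19.png',f['color'][:,:,::-1])
E
```

```text
w2 loupe (591.7525024414062, 204.80470275878906)
block 341 [570.26015433 130.97418767  25.48041864]
w18 loupe (592.61279296875, 205.11871337890625)
block 839 [571.82133494 132.55973851  25.39777267]
```

View pics/sc19.png

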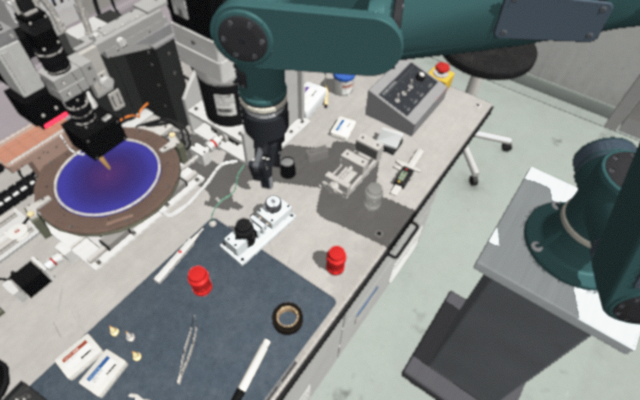

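The lens stands upright in the V of the clamp, clamped by the jaw, and the torque knob has been turned to one click. I handed the job in at about 25 s of the 67 s allowed.

**Placing the lens:** My first set-down was about 2 mm off to the side and 2.9 mm short of home, because the wrist camera and the tool point disagree by 1–2 mm. I gripped the lens again, moved it over and set it down about 2.3 mm short, and the jaw pushed it home.

**Turning the knob:** My first grip on the knob was off centre and gave a 6 N side force, which I relieved before turning. While turning, the torque rose from 0.21 N m to about 0.27 N m, then fell away to zero. I stopped and let go there.

**Last checks:**
- **Click:** the index line is about 0.41 rad off the slot, which matches one click (0.39 rad).
- **Lens:** it measures (-0.6, 35.3) mm in the clamp against home at (0, 35), standing level on the plate.
- **Bystanders:** the loupe and spacer block are within about 2 mm of where they started, which is within measuring error. The tape roll looks unchanged. I saw the parts box in place but did not measure it.
- **Check that disagreed:** just before handing in, the before-and-after scene pictures differed where the loupe and block stand. The later picture shows the arm and its shadow over that area, and the wrist camera's depth readings agree with the starting positions.
- **Not measured:** I have no direct reading of the jaw's force on the lens. I infer it from the jaw's springs being squeezed by about a millimetre and from the clutch having slipped.

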